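# Set up a bar on parallels under a clamping strap

## Robot

A 6-joint arm with a two-finger parallel gripper is mounted at the origin on a cart in front of the work surface, level with it; the furniture and walls round the work are solid. World frame = base frame: x ahead of the robot, y to its left, z up, the work surface at z = 0. Lengths are in m, angles in rad, forces in N, time in s.
With the tool pointing down it reaches from about 0.35 to 0.775 m from the base axis. Payload 7.3 kg.
Tool frame: the origin (TCP) lies on the centre line of the jaws, within the pads' length; the fingertips stand 17 mm ahead of it and the grasp point (between the pads) lies 2 mm behind it (robot.tip_extent is the distance from the TCP to the fingertips, in m); z points along the fingers, y is the line along which they close (so a half turn about z gives the same grasp; the last joint's range is limited). The gripper opens to 92 mm and grips with 3 to 60 N. Pads are 19 mm wide; open, the fingers measure 130 mm over their backs; the gripper's body (75 mm by 190 mm) begins 47 mm behind the grasp point.
Start: joints at [-1.288, 0.342, 1.524, -0, 1.275, -0.146], TCP at [0.218, -0.477, 0.216] pointing down, gripper open.
Joint ranges: [-2.53, 2.53], [-0.77, 2.02], [0.04, 2.7], [-1, 4.14], [0.28, 2.66], [-3.11, 3.11]. Speed limits (rad/s): [2.57, 2.57, 3.14, 3.14, 3.14, 3.14].

## Interface

Orientations are given as [roll, pitch, yaw] about the fixed x, y, z axes, in that order (R = Rz(yaw) Ry(pitch) Rx(roll)).
In Python, from cell import robot gives the robot as it stands.
- The arm moves only by the tool step_arm, never from a script. Its argument "motion" is a list of rows, each a list of 2 entries, a list of its own where there are three numbers: the shift along the tool's x, y, z in units of 60 mm (1.0 is 60 mm), then the turn about the tool's z in rad. In form: [[[x, y, z], spin], ...]. A call has 1 to 10 rows; each row is the pose to reach, as a shift and turn from the pose commanded when the call began, along the tool's axes at that moment; what a row does not reach only later rows make up. A row lasts 1/8 s, in which the tool goes at most 62.5 mm and 10.7 degrees, less where a joint would pass 70% of its speed; a pose out of reach is approached as far as the arm can. A call with a gripper value outside its range is refused whole. "hand" is the closure in counts, from 0 (fully open) to 255 (shut), set as the call begins (left out, the last holds). The fingers move at their own pace and stop on an object; "squeeze" is the grip in N (left out, the last holds). Time passes only in rows, so rows that repeat a pose let the fingers close. It gives the time, the measured TCP pose, the force, the opening and the grip force at its end, in the units of the state.
- robot.observe(): the state, without advancing time (a new reading comes with each control period).
- robot.read_camera(name): name is "scene" or "top" or "wrist"; returns a dict with "pixels" (420x560x3 uint8, red, green, blue), "intrinsics" (3x3 intrinsics, pixels), "k1" (the pictures are not rectified: a ray, as slopes to the right and down, at radius r is drawn at 1 + k1 r^2 times it, then the intrinsics apply), "xyz" and "rotation" of the camera in the world; the wrist camera has in their place "T_tool_cam" (4x4, takes a point from camera to tool coordinates, whose origin is the TCP and whose axes are the flange's). Camera axes: x right, y up, looking along -z (the intrinsics and any distortion apply to the point x, -y, -z); pixel columns grow to the right and rows downward; lengths in m; the calibration is good to about 2 mm. A picture is of the moment at which its call begins: read the wrist's pose just before it. There is no depth.
- robot.hand_in(): hands the job in; it is judged then, once.
The state is a dict: "time": time; "qpos": joint angles; "qvel": joint speeds; "joint_efforts": joint torques, N m; "tool_pos": TCP position; "tool_rot": TCP orientation; "contact_force": force on the tool from outside, world axes, zero at the start; "torque": the same for the moment, N m; "opening": finger opening in m; "grip_force": force on a finger pad.
Only numpy, scipy, OpenCV 4.12 (cv2) and the standard library are available. Lean on these libraries where they do the work, as an engineer would, in place of code of your own. Each camera call takes 0.05 s, during which the arm holds its last target. There are 200 camera calls.

## Task

Set the steel bar up for clamping on the T-slotted table: lay the two ground parallels flat along the table's two outer lands, one to the left and one to the right of the stud, and rest the bar square across both of them, centred on the stud and with its middle line about 60 mm in front of it. The same distance behind the stud, stand the one packing block that is as high as parallel and bar together, and lower the slotted strap over the stud so that it lies level, one end on the bar and the other on the block. Leave the two other packing blocks where they are.

Things in the scene. Friction and masses are not known exactly. Their poses are not given: they have to be found in the camera images.
- table: fixed T-slotted table, 193 x 180 mm, top 34 mm above the bench. Origin: bench level, on the axis of its upright stud (12 mm thick, tip 114 mm above the bench). x along the slots, away from the robot (in front = -x), y left, z up. Top spans x -105..+88, y -90..+90 mm; slots 14 mm wide at y -45, 0, +45; the two outer lands, 38 mm wide, are centred at y +71 and -71
- parallel_a: ground steel parallel, a plain pale bar 24 x 100 mm, 16 mm high, 0.29 kg, lying flat on the bench. Origin: centre of its underside; z up; its 100 mm length runs along its own y axis. One of an identical pair; either may go on either side
- parallel_b: ground steel parallel, a plain pale bar 24 x 100 mm, 16 mm high, 0.29 kg, lying flat on the bench. Origin: centre of its underside; z up; its 100 mm length runs along its own y axis. One of an identical pair; either may go on either side
- bar: mild steel bar, the work to be clamped: pale brown with rust stains, 34 mm wide, 170 mm long, 28 mm high, about 0.8 kg, lying flat on the bench. Origin: centre of its underside; z up; its length runs along its own y axis (turned 0.05 rad clockwise seen from above). Resting on the parallels its top is 44 mm above the table top
- block_low: steel packing block, 30 mm along its x, 50 mm along its y, 28 mm high (z, up), 0.3 kg, with one dark cross hole; origin: centre of its underside. The lowest of a set of three. It starts upright on the bench
- block_mid: steel packing block, 30 mm along its x, 50 mm along its y, 44 mm high (z, up), 0.3 kg, with one dark cross hole; origin: centre of its underside. The middle one of a set of three. It starts upright on the bench
- block_high: steel packing block, 30 mm along its x, 50 mm along its y, 60 mm high (z, up), 0.3 kg, with one dark cross hole; origin: centre of its underside. The highest of a set of three. It starts upright on the bench
- strap: dark steel clamping strap, a flat plate 150 mm long (x), 38 mm wide (y), 14 mm thick (z), 0.35 kg, with a slot 60 mm long and 20 mm wide right through its middle. The -x end has a narrowed nose; either end may point forward. Origin: centre of its underside, amid the slot. Starts flat on the bench
Things that resemble listed ones, but are neither listed nor needed, are in the scene too. Leave any pink look-alike of the block_mid alone.

How it is judged:
At the end, for the whole second after the job is handed in: From the stud: parallels flat along the slots (0.3 rad), 52-86 mm left and right; bar level on both, 45-75 mm in front, 16 mm sideways, square (0.2 rad); 44 mm block 44-74 mm behind, 18 mm sideways; strap over stud within 25 mm, 0.25 rad, level on bar and block; other blocks moved < 30 mm; at rest (((y of parallel_a in the frame of table between 0.052 and 0.086 m and y of parallel_b in the frame of table between -0.086 and -0.052 m) or (y of parallel_a in the frame of table between -0.086 and -0.052 m and y of parallel_b in the frame of table between 0.052 and 0.086 m)) and z of parallel_a in the frame of table between 0.031 and 0.037 m and contact force between bar and parallel_a above 0.4 N and angle between each of parallel_a, parallel_b, block_mid's own z axis and vertical below 0.06 rad and angle between the y axis of each of parallel_a, parallel_b and the x axis of table, either way round below 0.3 rad and z of parallel_b in the frame of table between 0.031 and 0.037 m and contact force between bar and parallel_b above 0.4 N and z of bar in the frame of table between 0.047 and 0.053 m and x of bar in the frame of table between -0.075 and -0.045 m and y of bar in the frame of table between -0.016 and 0.016 m and angle between the y axis of bar and the y axis of table, either way round below 0.2 rad and angle between each of bar, strap's own z axis and vertical below 0.05 rad and z of block_mid in the frame of table between 0.031 and 0.037 m and x of block_mid in the frame of table between 0.044 and 0.074 m and y of block_mid in the frame of table between -0.018 and 0.018 m and z of strap in the frame of table between 0.075 and 0.081 m and angle between the x axis of strap and the x axis of table, either way round below 0.25 rad and horizontal distance between strap and table below 0.025 m and contact force between strap and bar above 0.3 N and contact force between strap and block_mid above 0.3 N and distance of each of block_low, block_high from where it was at the start of the episode below 0.03 m and linear speed of each of parallel_a, parallel_b, bar, block_mid, strap below 0.01 m/s); the robot touches nothing.
It also fails if it takes over 125 s, if anything falls off the work surface, if the arm or the gripper's body presses on something with over 40 N, if the wrist force passes 120 N, or if a joint passes its speed limit or range.

## Working session

There is one attempt and no reset: what is moved stays moved. The work goes in short steps, Python scripts to look and compute and a tool call to move; the robot and the scene stay as the last step left them, time stands still between calls to the robot, and variables do not carry over. Pictures are saved under pics/ and viewed, at most 14 in all, crops included, and the job is handed in when it is done.

Besides the shell and the picture viewer there is one more tool, called by a JSON object that holds its "method" and its "body", one argument or row to a line. step_arm: Moves the arm, as the interface text tells. Its arguments: {"type":"object","properties":{"motion":{"type":"array"},"hand":{"type":"number"},"squeeze":{"type":"number"}},"required":["motion"]}

```bash
ls; mkdir -p pics; cat > h.py <<'E'
import numpy as np, cv2
from cell import robot
from scipy.spatial.transform import Rotation as R
def snap(name,fn):
    s=robot.observe(); c=robot.read_camera(name)
    cv2.imwrite('pics/'+fn+'.png',c['pixels'][:,:,::-1])
    if name=='wrist':
        T=np.array(c['T_tool_cam']); Rt=R.from_euler('xyz',s['tool_rot']).as_matrix()
        pos=Rt@T[:3,3]+np.array(s['tool_pos']); rot=Rt@T[:3,:3]
    else: pos=np.array(c['xyz']); rot=np.array(c['rotation'])
    np.savez('pics/'+fn+'.npz',K=c['intrinsics'],k1=c['k1'],pos=pos,rot=rot)
    return s
def p2w(fn,px,z):
    d=np.load('pics/'+fn+'.npz'); K=d['K']; k1=float(d['k1']); out=[]
    px=np.array(px,float).reshape(-1,2); z=np.broadcast_to(z,len(px))
    for (u,v),zz in zip(px,z):
        m=np.array([(u-K[0,2])/K[0,0],(v-K[1,2])/K[1,1]]); a=m.copy()
        for _ in range(30): a=m/(1+k1*(a@a))
        r=d['rot']@np.array([a[0],-a[1],-1]); t=(zz-d['pos'][2])/r[2]
        out.append(d['pos']+t*r)
    return np.array(out)
def w2p(fn,P):
    d=np.load('pics/'+fn+'.npz'); K=d['K']; k1=float(d['k1'])
    c=(np.array(P,float).reshape(-1,3)-d['pos'])@d['rot']; a=np.c_[c[:,0]/-c[:,2],-c[:,1]/-c[:,2]]
    a=a*(1+k1*(a**2).sum(1,keepdims=True))
    return np.c_[a[:,0]*K[0,0]+K[0,2],a[:,1]*K[1,1]+K[1,2]]
E
python3 - <<'E'
from h import *
s=snap('top','top0'); snap('scene','scene0'); print(s)
for f in('top0','scene0'):
    d=np.load(f'pics/{f}.npz'); print(d['pos'],d['rot'].round(2).tolist(),d['K'][0],d['k1'])
a=cv2.imread('pics/top0.png'); cv2.imwrite('pics/top0b.png',cv2.resize(a,(800,600),interpolation=cv2.INTER_CUBIC))
E
```

```text
pics
{'time': 0.0, 'qpos': array([-1.28801532e+00,  3.42753052e-01,  1.52501252e+00, -1.26120704e-05,
        1.27543568e+00, -1.46021875e-01]), 'qvel': array([ 1.38324697e-03,  4.72969225e-04, -1.13864384e-04, -3.14741829e-05,
       -3.54321127e-04, -8.95396794e-04]), 'joint_efforts': array([-7.19100171e-05, -4.31237555e+01, -2.44226557e+01,  7.18872109e-02,
        5.59757254e-02, -1.17280642e-04]), 'tool_pos': array([ 0.2181695 , -0.47704463,  0.21573083]), 'tool_rot': array([-3.13999942e+00, -2.22124163e-04,  4.28806383e-01]), 'contact_force': array([ 0.0610363 , -0.26231297, -0.57287119]), 'torque': array([ 0.02067167,  0.09230584, -0.00039593]), 'grip_force': 0.0, 'opening': 0.09157433517492601}
[ 0.36464732 -0.02550861  1.01557871] [0.19, 0.01, -1.57] [399.789455     0.         284.71627697] -0.02352855310731655
[-0.11808695 -0.78391236  1.28544305] [0.69, 0.02, -0.73] [498.9895847    0.         269.28896229] -0.05174067453746148
```

```bash
sed -i "s/rot=np.array(c\['rotation'\])/rot=R.from_euler('xyz',c['rotation']).as_matrix()/" h.py
python3 - <<'E'
from h import *
for f in('top0','scene0'):
    d=dict(np.load(f'pics/{f}.npz')); d['rot']=R.from_euler('xyz',d['rot']).as_matrix(); np.savez(f'pics/{f}.npz',**d)
print(p2w('top0',[[280,210],[280,100],[400,210]],0), w2p('top0',[[0.5,0,0]]),w2p('scene0',[[0.5,0,0]]))
E
```

```text
[[ 0.55232696  0.00126242  0.        ]
 [ 0.85816581  0.00229728  0.        ]
 [ 0.55182771 -0.30813314  0.        ]] [[280.42582318 230.10685321]] [[257.69000242 224.22816445]]
```

View pics/top0b.png

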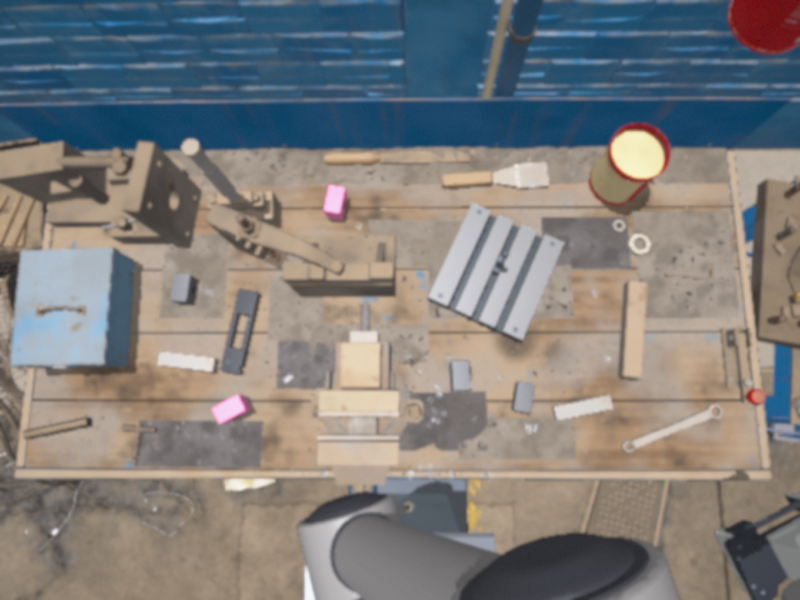

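View pics/scene0.png

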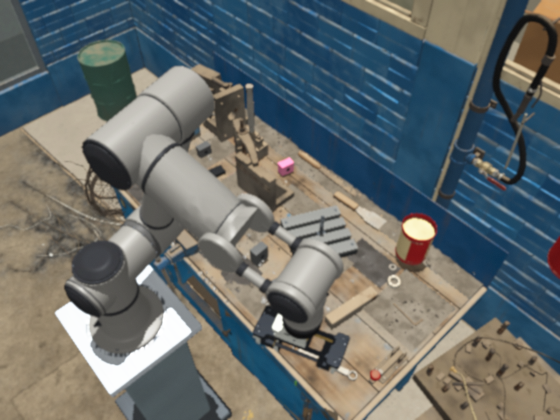

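```bash
python3 - <<'E'
from h import *
a=cv2.imread('pics/top0.png')
def cr(x,y,w=44,h=33,s=9): return cv2.resize(a[y-h//2:y+h//2,x-w//2:x+w//2],(400,300),interpolation=cv2.INTER_CUBIC)
cv2.imwrite('pics/blocks.png',np.vstack([np.hstack([cr(127,202),cr(322,262)]),np.hstack([cr(366,278),cr(350,186,132,100)])]))
E
```

```text
(no output)
```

View pics/blocks.png

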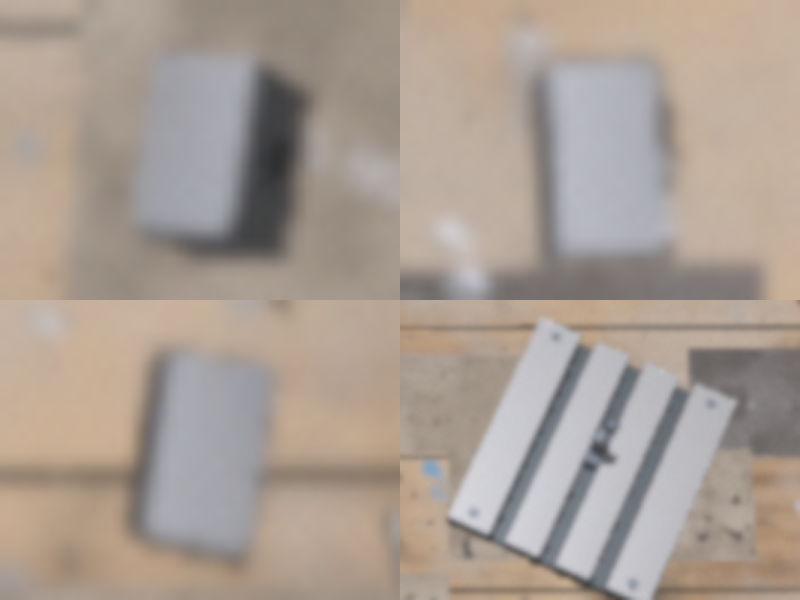

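```bash
cat >> h.py <<'E'
def go(x,y,z,yaw,spin_near=True):
    s=robot.observe(); Rt=R.from_euler('xyz',s['tool_rot']).as_matrix(); y0=s['tool_rot'][2]
    d=Rt.T@(np.array([x,y,z])-s['tool_pos'])/0.06
    sp=y0-yaw; sp=(sp+np.pi/2)%np.pi-np.pi/2 if spin_near else sp
    print('shift',d.round(3),'spin',round(sp,3),'q6',round(s['qpos'][5],2),'q1',round(s['qpos'][0],2)); return d
E
python3 - <<'E'
from h import *
print('tablecorners',p2w('top0',[[330.2,142],[394.9,169],[300.2,208.6],[367.2,235.7]],.034).round(4).tolist())
k=.7
print('b',p2w('top0',np.array([[182,288],[459,375],[523,397]])*k,.044).round(3).tolist())
print('par',p2w('top0',np.array([[160,357],[214,366],[555,411],[611,403]])*k,.016).round(3).tolist())
print('bar',p2w('top0',np.array([[636,282],[632,378]])*k,.028).round(3).tolist())
print('strap',p2w('top0',np.array([[248,291],[233,373]])*k,.014).round(3).tolist())
c=robot.read_camera('wrist'); print(c['T_tool_cam'],c['intrinsics'],c['k1'])
go(.40,-.17,.25,0)
E
```

```text
tablecorners [[0.7242, -0.1286, 0.034], [0.6516, -0.2915, 0.034], [0.5495, -0.0501, 0.034], [0.4814, -0.2146, 0.034]]
b [[0.566, 0.383, 0.044], [0.415, -0.1, 0.044], [0.379, -0.206, 0.044]]
par [[0.448, 0.424, 0.016], [0.432, 0.327, 0.016], [0.356, -0.265, 0.016], [0.369, -0.362, 0.016]]
bar [[0.579, -0.416, 0.028], [0.411, -0.397, 0.028]]
strap [[0.567, 0.275, 0.014], [0.42, 0.293, 0.014]]
[[-1.54567449e-04  9.63998518e-01  2.65907565e-01  7.15711056e-02]
 [ 9.99999974e-01  1.94336682e-04 -1.23248955e-04 -2.19697463e-04]
 [-1.70487404e-04  2.65907539e-01 -9.63998523e-01 -1.69088577e-01]
 [ 0.00000000e+00  0.00000000e+00  0.00000000e+00  1.00000000e+00]] [[317.86292522   0.         276.60279614]
 [  0.         317.86292522 204.53427914]
 [  0.           0.           1.        ]] -0.07010468466837409
shift [ 4.884 -3.397 -0.564] spin 0.429 q6 -0.15 q1 -1.29
```

{"method": "step_arm", "body": {
  "motion": [
    [[1.0,-0.7,-0.6],0.15],
    [[2.0,-1.4,-0.6],0.3],
    [[3.0,-2.2,-0.6],0.43],
    [[4.0,-2.9,-0.6],0.43],
    [[5.5,-2.6,-0.6],0.43],
    [[5.5,-2.6,-0.6],0.43],
    [[5.5,-2.6,-0.6],0.43],
    [[5.5,-2.6,-0.6],0.43]
  ],
  "hand": 0
}}

```text
time: 1.15
tool_pos: [0.4535, -0.198, 0.2519]
tool_rot: [-3.141, 0.001, 0.0]
contact_force: [-0.5, 0.5, 0.2]
opening: 0.0918
grip_force: 0.0
```

```bash
python3 - <<'E'
from h import *
s=snap('wrist','w1'); print(s['tool_pos'],s['tool_rot'],s['qpos'])
a=cv2.imread('pics/w1.png'); cv2.imwrite('pics/w1b.png',cv2.resize(a,(800,600),interpolation=cv2.INTER_CUBIC))
E
```

```text
[ 0.45345209 -0.19804202  0.25191304] [-3.14134204e+00  1.24305681e-03  3.29466331e-04] [-5.66490627e-01  2.60270652e-01  1.54036366e+00 -4.68228083e-04
  1.34214159e+00  1.00408279e+00]
```

View pics/w1b.png

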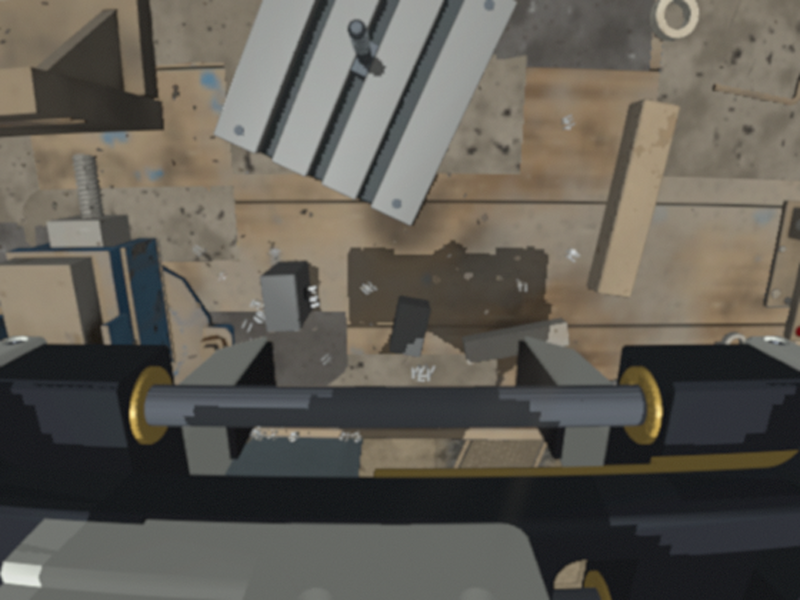

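{"method": "step_arm", "body": {
  "motion": [
    [[-0.9,-0.2,0.4],0],
    [[-1.8,-0.4,0.8],0],
    [[-1.8,-0.4,1.6],0],
    [[-1.8,-0.4,1.6],0],
    [[-1.8,-0.4,1.6],0]
  ]
}}

```text
time: 1.82
tool_pos: [0.3462, -0.1755, 0.1578]
tool_rot: [3.14, -0.001, -0.002]
contact_force: [-0.2, 1.1, 0.6]
opening: 0.0916
grip_force: 0.0
```

```bash
python3 - <<'E'
from h import *
s=snap('wrist','w2'); print(s['tool_pos'],s['tool_rot'],s['qpos'])
a=cv2.imread('pics/w2.png'); cv2.imwrite('pics/w2b.png',cv2.resize(a,(800,600),interpolation=cv2.INTER_CUBIC))
E
```

```text
[ 0.34616088 -0.17548706  0.1577656 ] [ 3.14034256e+00 -1.41781465e-03 -2.49575732e-03] [-6.67249311e-01  1.57683544e-01  1.95850879e+00 -1.28006995e-04
  1.02351327e+00  9.06110167e-01]
```

View pics/w2b.png

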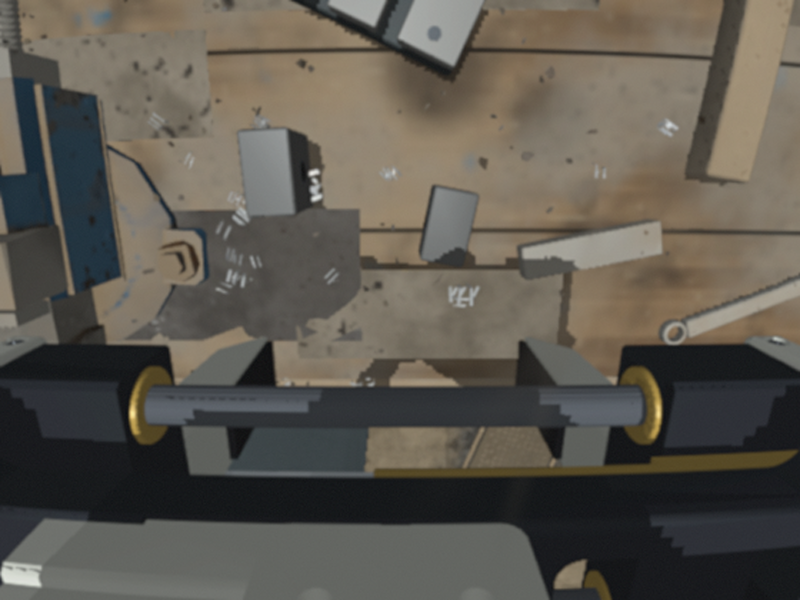

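```bash
python3 - <<'E'
from h import *
k=.7
for n,q in (('b2',[[238,131],[288,128],[297,213],[252,215]]),('b3',[[434,186],[478,195],[465,262],[421,253]])):
  for h in(.028,.044,.06):
    P=p2w('w2',np.array(q)*k,h); e=np.linalg.norm(P-np.roll(P,-1,0),axis=1)
    print(n,h,e.round(4),P.mean(0).round(4))
def mid(f,q,h): return p2w(f,np.array(q),h).mean(0)
# top0 crops
t2=np.array([[322-22+(x-400)/9.09,262-16+y/9.37] for x,y in [[550,60],[655,60],[665,252],[556,252]]])
t3=np.array([[366-22+x/9.09,278-16+(y-300)/9.37] for x,y in [[165,350],[270,360],[245,555],[142,540]]])
for h in(.028,.044,.06): print(h,mid('top0',t2,h).round(4),mid('top0',t3,h).round(4))
a=cv2.imread('pics/w2.png')
b=cv2.resize(a[75:205,150:480],None,fx=2.4,fy=2.4,interpolation=cv2.INTER_CUBIC); cv2.imwrite('pics/w2c.png',b)
E
```

```text
b2 0.028 [0.032  0.0533 0.0299 0.0533] [ 0.4154 -0.0944  0.028 ]
b2 0.044 [0.0303 0.0505 0.0283 0.0504] [ 0.4155 -0.0987  0.044 ]
b2 0.06 [0.0286 0.0476 0.0267 0.0476] [ 0.4156 -0.103   0.06  ]
b3 0.028 [0.0292 0.0448 0.0303 0.0445] [ 0.3814 -0.2113  0.028 ]
b3 0.044 [0.0277 0.0424 0.0287 0.0421] [ 0.3833 -0.2094  0.044 ]
b3 0.06 [0.0261 0.04   0.0271 0.0397] [ 0.3853 -0.2074  0.06  ]
0.028 [ 0.416  -0.1045  0.028 ] [ 0.3786 -0.2105  0.028 ]
0.044 [ 0.4152 -0.1032  0.044 ] [ 0.3784 -0.2075  0.044 ]
0.06 [ 0.4144 -0.1019  0.06  ] [ 0.3782 -0.2045  0.06  ]
```

View pics/w2c.png

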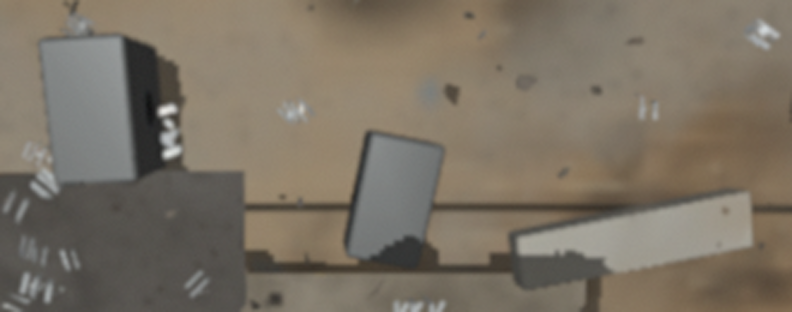

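```bash
python3 - <<'E'
from h import *
f=lambda q:np.array(q)/2.4+[150,75]
t=f([[40,42],[123,36],[136,180],[55,183]]); b=p2w('w2',f([[157,50],[161,172]]),0)
for h in(.044,.06):
  P=p2w('w2',t,h); print(h,P[:,:2].round(4).tolist(),np.linalg.norm(P-np.roll(P,-1,0),axis=1).round(4))
print(b.round(4).tolist())
t=f([[370,131],[443,149],[417,268],[347,245]])
for h in (.028,.044):
  P=p2w('w2',t,h); print(h,P[:,:2].round(4).tolist(),np.linalg.norm(P-np.roll(P,-1,0),axis=1).round(4))
print('parR',p2w('w2',f([[511,234],[748,191],[752,247],[526,288]]),.016).round(4).tolist())
E
```

```text
0.044 [[0.4394, -0.0817], [0.441, -0.1116], [0.3901, -0.1136], [0.3893, -0.0832]] [0.03   0.0509 0.0304 0.0502]
0.06 [[0.4382, -0.087], [0.4396, -0.1152], [0.3916, -0.1171], [0.3909, -0.0884]] [0.0283 0.048  0.0286 0.0473]
[[0.4389, -0.1155, 0.0], [0.3891, -0.1149, 0.0]]
0.028 [[0.4068, -0.201], [0.4001, -0.2293], [0.3531, -0.2208], [0.3625, -0.1926]] [0.0292 0.0477 0.0297 0.0451]
0.044 [[0.4074, -0.1996], [0.401, -0.2264], [0.3565, -0.2184], [0.3654, -0.1917]] [0.0276 0.0452 0.0281 0.0427]
parR [[0.3649, -0.2612, 0.016], [0.3833, -0.3604, 0.016], [0.3597, -0.3656, 0.016], [0.3418, -0.2692, 0.016]]
```

```bash
python3 - <<'E'
from h import *
go(.3624,-.3141,.10,-1.387); go(.3624,-.3141,.0195,-1.387)
E
```

```text
shift [0.267 2.308 0.97 ] spin 1.385 q6 0.91 q1 -0.67
shift [0.264 2.305 2.312] spin 1.385 q6 0.91 q1 -0.67
```

{"method": "step_arm", "body": {
  "motion": [
    [[0.1,0.9,0],0.18],
    [[0.2,1.8,0],0.36],
    [[0.265,2.305,0],0.54],
    [[0.265,2.305,0],0.72],
    [[0.265,2.305,0.3],0.9],
    [[0.265,2.305,0.6],1.08],
    [[0.265,2.305,0.97],1.26],
    [[0.265,2.305,0.97],1.385],
    [[0.265,2.305,0.97],1.385],
    [[0.265,2.305,0.97],1.385]
  ]
}}

```text
time: 3.12
tool_pos: [0.3619, -0.3133, 0.0991]
tool_rot: [-3.141, -0.002, -1.384]
contact_force: [-0.4, -0.5, 0.2]
opening: 0.0917
grip_force: 0.0
```

```bash
python3 - <<'E'
from h import *
s=snap('wrist','w3'); print(s['tool_pos'],s['tool_rot'],s['qpos'])
go(.3624,-.3141,.0195,-1.387)
a=cv2.imread('pics/w3.png'); cv2.imwrite('pics/w3b.png',cv2.resize(a,(800,600),interpolation=cv2.INTER_CUBIC))
E
```

```text
[ 0.36194946 -0.31327002  0.09910945] [-3.14068970e+00 -1.71879294e-03 -1.38357256e+00] [-8.73680349e-01  3.93667122e-01  1.81315202e+00 -6.32586631e-05
  9.32832640e-01  2.08072539e+00]
shift [ 0.017 -0.005  1.324] spin 0.003 q6 2.08 q1 -0.87
```

View pics/w3b.png

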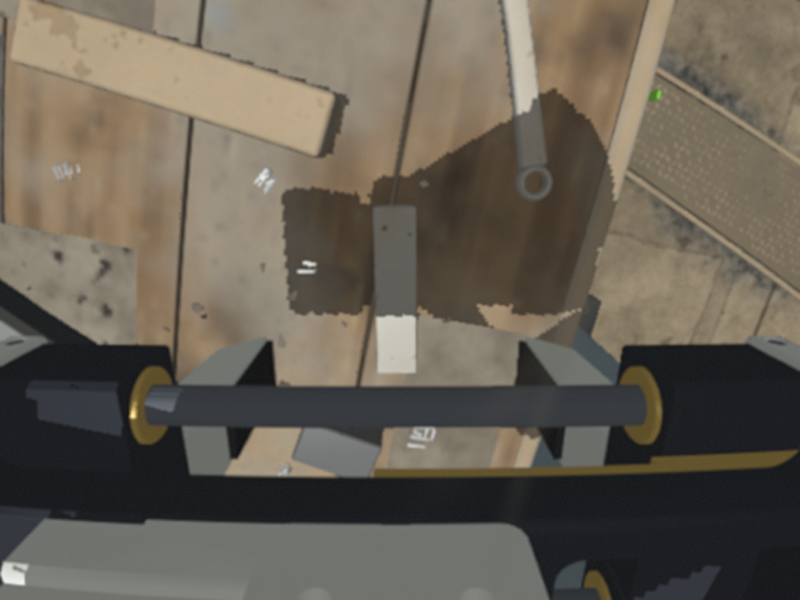

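{"method": "step_arm", "body": {
  "motion": [
    [[0.02,0,0.7],0],
    [[0.02,0,1.2],0],
    [[0.02,0,1.32],0],
    [[0.02,0,1.32],0]
  ]
}}

```text
time: 3.68
tool_pos: [0.3618, -0.3141, 0.0194]
tool_rot: [-3.141, -0.0, -1.386]
contact_force: [0.6, 0.1, -0.8]
opening: 0.0919
grip_force: 0.0
```

{"method": "step_arm", "body": {
  "motion": [
    [[0,0,0],0],
    [[0,0,0],0],
    [[0,0,0],0],
    [[0,0,0],0],
    [[0,0,0],0],
    [[0,0,-0.8],0],
    [[0,0,-1.8],0],
    [[0,0,-1.8],0]
  ],
  "hand": 255,
  "squeeze": 35
}}

```text
time: 4.68
tool_pos: [0.3634, -0.316, 0.1311]
tool_rot: [-3.137, -0.008, -1.386]
contact_force: [1.0, 0.5, -0.5]
opening: 0.0164
grip_force: 0.0
```

```bash
cat >> h.py <<'E'
ST=np.array([.6095,-.1747]); TY=-.422
def tab(x,y,z,dyaw=0):
    c,s=np.cos(TY),np.sin(TY); p=ST+[c*x-s*y,s*x+c*y]; print(p.round(4)); return go(p[0],p[1],z,TY+dyaw)
E
python3 - <<'E'
from h import *
s=robot.observe(); print(s['tool_pos'],s['opening'],s['grip_force'])
tab(-.052,-.071,.125); tab(-.052,-.071,.055)
# predicted stud and corner px in w1, in 800 coords
c,sn=np.cos(TY),np.sin(TY)
for x,y,z in [(0,0,.114),(-.105,.09,.034),(-.105,-.09,.034),(0,0,.034)]:
  print(x,y,z,(w2p('w1',[*(ST+[c*x-sn*y,sn*x+c*y]),z])/.7).round(1))
E
```

```text
[ 0.36344831 -0.31595732  0.13114852] 0.016353464992551376 0.0
[ 0.533  -0.2182]
shift [-1.084 -3.076  0.108] spin -0.964 q6 2.08 q1 -0.87
[ 0.533  -0.2182]
shift [-1.094 -3.071  1.274] spin -0.964 q6 2.08 q1 -0.87
0 0 0.114 [[357.8  27.8]]
-0.105 0.09 0.034 [[215.  136.8]]
-0.105 -0.09 0.034 [[414.  225.5]]
0 0 0.034 [[365.9  57.6]]
```

{"method": "step_arm", "body": {
  "motion": [
    [[0,0,0],0],
    [[0,0,0],0],
    [[0,0,0],0],
    [[0,0,0],0],
    [[0,0,0.9],0],
    [[0.03,-0.03,1.75],0],
    [[0.03,-0.03,1.86],0],
    [[0.03,-0.03,1.86],0]
  ],
  "hand": 110
}}

```text
time: 5.68
tool_pos: [0.3639, -0.3155, 0.016]
tool_rot: [-3.142, -0.0, -1.386]
contact_force: [0.4, -1.2, 0.3]
opening: 0.0524
grip_force: 0.0
```

{"method": "step_arm", "body": {
  "motion": [
    [[0,0,0],0],
    [[0,0,0],0],
    [[0,0,0],0],
    [[0,0,0],0],
    [[0,0,0],0],
    [[0,0,0],0]
  ],
  "hand": 255
}}

```text
time: 6.42
tool_pos: [0.3636, -0.3152, 0.0154]
tool_rot: [3.142, 0.0, -1.386]
contact_force: [0.1, 0.1, -0.6]
opening: 0.0007
grip_force: 0.0
```

{"method": "step_arm", "body": {
  "motion": [
    [[0,0,-0.8],0],
    [[0,0,-1.6],0],
    [[-0.4,0,-2.4],0],
    [[-0.8,0,-2.4],0],
    [[-0.8,0,-2.4],0]
  ],
  "hand": 0
}}

```text
time: 7.05
tool_pos: [0.3546, -0.267, 0.1599]
tool_rot: [-3.141, -0.0, -1.385]
contact_force: [-0.2, -0.1, -0.8]
opening: 0.0467
grip_force: 0.0
```

```bash
python3 - <<'E'
from h import *
s=snap('wrist','w4'); print(s['tool_pos'],s['tool_rot'],s['opening'])
snap('top','top4')
a=cv2.imread('pics/w4.png'); b=cv2.imread('pics/top4.png')[150:360,330:560]
cv2.imwrite('pics/w4b.png',np.hstack([a,cv2.resize(b,(240,219))]) if 0 else np.hstack([cv2.resize(a,(440,330)),cv2.resize(b,(360,330))]))
E
```

```text
[ 0.35460463 -0.26696165  0.15987542] [-3.14134213e+00 -3.61073941e-04 -1.38493908e+00] 0.04672464048469297
```

View pics/w4b.png

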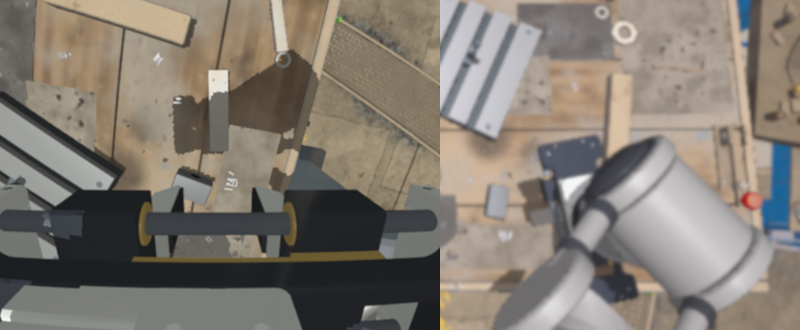

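```bash
python3 - <<'E'
from h import *
a=cv2.imread('pics/w4.png'); 
P=p2w('w4',np.array([[209,71],[227,70],[228,152],[209,153]])*560/440,.016); print(P.round(4).tolist(),P.mean(0).round(4))
# pred of original in w4 and w3 measure
q=w2p('w4',[[.3649,-.2612,.016],[.3833,-.3604,.016],[.3597,-.3656,.016],[.3418,-.2692,.016]])*440/560; print(q.round(0).tolist())
P=p2w('w3',np.array([[374,206],[416,206],[415,373],[378,373]])*.7,.016);print('w3',P.round(4).tolist(),P.mean(0).round(4))
E
```

```text
[[0.3822, -0.3595, 0.016], [0.3613, -0.3646, 0.016], [0.3406, -0.2662, 0.016], [0.3644, -0.2603, 0.016]] [ 0.3621 -0.3126  0.016 ]
[[209.0, 152.0], [208.0, 70.0], [228.0, 69.0], [228.0, 150.0]]
w3 [[0.3829, -0.3612, 0.016], [0.3603, -0.3655, 0.016], [0.3411, -0.2674, 0.016], [0.3632, -0.2632, 0.016]] [ 0.3619 -0.3143  0.016 ]
```

```bash
python3 - <<'E'
from h import *
print(robot.tip_extent,[x for x in dir(robot) if x[0]!='_']); s=robot.observe(); print(s['tool_pos'],s['opening'],s['contact_force'])
go(.362,-.3135,.0175,-1.387)
E
```

```text
0.017 ['IKError', 'hand_in', 'observe', 'read_camera', 'tip_extent']
[ 0.3549318  -0.26830587  0.15926941] 0.05431964312477017 [ 0.47318596 -0.14388335 -0.19869436]
shift [0.761 0.023 2.363] spin 0.001 q6 2.14 q1 -0.82
```

{"method": "step_arm", "body": {
  "motion": [
    [[0.76,0.02,0.8],0],
    [[0.76,0.02,1.6],0],
    [[0.76,0.02,2.2],0],
    [[0.76,0.02,2.36],0],
    [[0.76,0.02,2.36],0],
    [[0.76,0.02,2.36],0]
  ],
  "hand": 110
}}

```text
time: 7.9
tool_pos: [0.3628, -0.314, 0.0191]
tool_rot: [-3.14, -0.002, -1.386]
contact_force: [-0.2, 0.1, -0.1]
opening: 0.0524
grip_force: 0.0
```

{"method": "step_arm", "body": {
  "motion": [
    [[0,0,0],0],
    [[0,0,0],0],
    [[0,0,0],0],
    [[0,0,0],0]
  ],
  "hand": 255
}}

```text
time: 8.4
tool_pos: [0.3621, -0.3131, 0.018]
tool_rot: [-3.141, -0.0, -1.386]
contact_force: [0.8, -0.4, 0.3]
opening: 0.0167
grip_force: 0.0
```

```bash
python3 - <<'E'
from h import *
s=snap('wrist','w5'); print(s['tool_pos'],s['tool_rot'],s['opening'],s['grip_force'])
a=cv2.imread('pics/w5.png'); cv2.imwrite('pics/w5b.png',cv2.resize(a[100:380,80:480],(800,560),interpolation=cv2.INTER_CUBIC))
E
```

```text
[ 0.36209091 -0.31312015  0.01797857] [-3.14147358e+00 -3.34559123e-04 -1.38611356e+00] 0.01667663487351966 0.0
```

View pics/w5b.png

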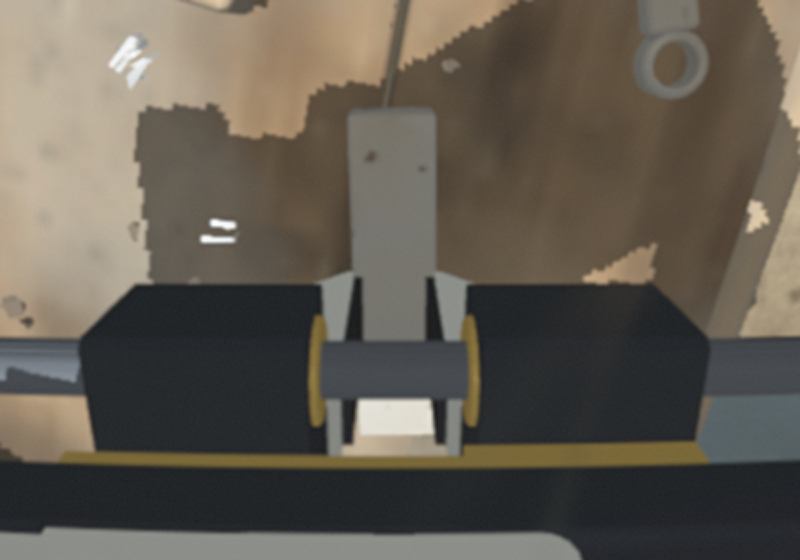

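{"method": "step_arm", "body": {
  "motion": [
    [[0,0,0],0],
    [[0,0,0],0],
    [[0,0,0],0],
    [[0,0,0.05],0],
    [[0,0,0.05],0]
  ]
}}

```text
time: 9.07
tool_pos: [0.3619, -0.3129, 0.0145]
tool_rot: [3.141, 0.0, -1.386]
contact_force: [-0.3, -0.0, -0.2]
opening: 0.0005
grip_force: 0.0
```

```bash
python3 - <<'E'
from h import *
s=snap('wrist','w6'); print(s)
a=cv2.imread('pics/w6.png'); cv2.imwrite('pics/w6b.png',cv2.resize(a[160:380,180:380],(600,660))[:600])
E
```

```text
{'time': 9.075, 'qpos': array([-8.73286083e-01,  5.32720736e-01,  1.88883312e+00, -5.77787801e-05,
        7.20573547e-01,  2.08376584e+00]), 'qvel': array([-0.00011133, -0.00598865, -0.00280695,  0.00051841,  0.00402876,
        0.00041571]), 'joint_efforts': array([-8.70921387e-03, -4.33931065e+01, -1.51841390e+01, -5.50378420e-03,
       -1.32368552e-01, -1.47284902e-05]), 'tool_pos': array([ 0.36189012, -0.31290264,  0.01453564]), 'tool_rot': array([ 3.14129702e+00,  4.47225386e-04, -1.38621223e+00]), 'contact_force': array([-0.31774358, -0.00266328, -0.23684599]), 'torque': array([0.1927278 , 0.01792894, 0.01779531]), 'grip_force': 0.0, 'opening': 0.0004745855194846556}
```

View pics/w6b.png

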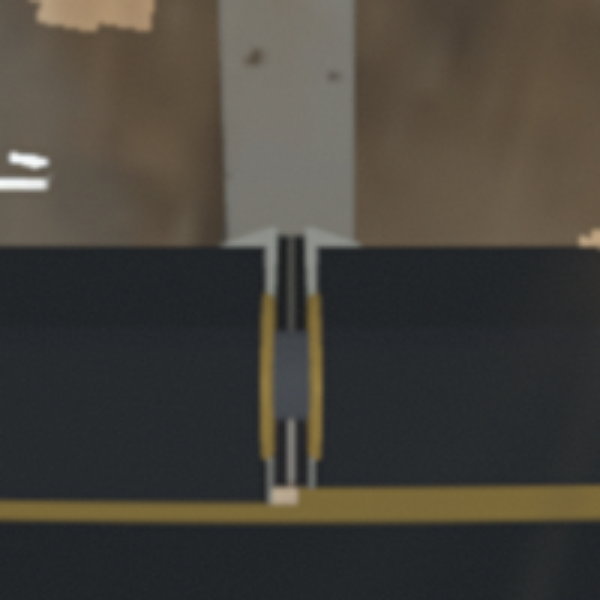

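{"method": "step_arm", "body": {
  "motion": [
    [[0,0,0.02],0],
    [[0,0,0.04],0],
    [[0,0,0.06],0],
    [[0,0,0.06],0]
  ]
}}

```text
time: 9.62
tool_pos: [0.362, -0.313, 0.0111]
tool_rot: [3.141, 0.0, -1.386]
contact_force: [-0.3, -0.8, -0.2]
opening: 0.0002
grip_force: 0.0
```

```bash
python3 - <<'E'
from h import *
s=snap('wrist','w7'); print(s['tool_pos'])
for f in('w6','w7'):
    a=cv2.imread(f'pics/{f}.png',0)
    for c in(271,283): print(f,c,a[224:262,c].tolist())
    g=a[160:240,200:350].astype(int)
    print([ (200+int(np.argmax(np.diff(r))),200+int(np.argmin(np.diff(r)))) for r in g[::20]])
for z in(.017,.012,.006,0,-.005,-.01,-.02): # pixel of a tip point at tool x .0095
    T=np.array(robot.read_camera('wrist')['T_tool_cam']) if z==.017 else T
    p=T[:3,:3].T@(np.array([.0095,.0,z])-T[:3,3]); print(z,204.5+318*(-p[1]/-p[2]))
E
```

```text
[ 0.36199163 -0.31303206  0.01111934]
w6 271 [117, 116, 117, 116, 117, 117, 117, 118, 117, 117, 119, 125, 136, 138, 135, 132, 132, 133, 131, 132, 132, 131, 130, 127, 120, 118, 117, 116, 115, 115, 114, 108, 106, 102, 91, 83, 79, 78]
w6 283 [117, 117, 118, 117, 117, 117, 116, 117, 118, 117, 118, 126, 138, 144, 143, 142, 143, 142, 143, 143, 144, 144, 144, 144, 142, 140, 135, 137, 137, 137, 136, 133, 132, 123, 111, 98, 95, 97]
[(252, 230), (253, 297), (253, 297), (254, 297)]
w7 271 [117, 117, 118, 118, 118, 117, 118, 117, 117, 118, 120, 126, 136, 139, 134, 133, 132, 131, 132, 133, 132, 131, 130, 127, 121, 117, 116, 116, 116, 116, 114, 109, 105, 102, 92, 85, 79, 78]
w7 283 [117, 118, 118, 118, 117, 117, 117, 117, 117, 118, 119, 126, 139, 144, 144, 143, 143, 144, 144, 144, 144, 144, 145, 143, 142, 139, 137, 137, 137, 138, 135, 134, 130, 124, 111, 99, 96, 97]
[(252, 226), (252, 297), (253, 298), (254, 297)]
0.017 220.95337612019958
0.012 223.58529769941333
0.006 226.92435443353872
0 230.47859605767832
-0.005 233.62026264399435
-0.01 236.94022450045688
-0.02 244.1793982899863
```

{"method": "step_arm", "body": {
  "motion": [
    [[0,0,0.025],0],
    [[0,0,0.05],0],
    [[0,0,0.05],0]
  ]
}}

```text
time: 10.1
tool_pos: [0.362, -0.313, 0.0081]
tool_rot: [3.141, 0.0, -1.386]
contact_force: [0.1, -0.2, 0.5]
opening: 0.0006
grip_force: 0.0
```

{"method": "step_arm", "body": {
  "motion": [
    [[0,0,0.025],0],
    [[0,0,0.05],0],
    [[0,0,0.05],0]
  ]
}}

```text
time: 10.48
tool_pos: [0.3621, -0.3131, 0.006]
tool_rot: [-3.141, -0.001, -1.386]
contact_force: [-1.3, 1.5, 9.3]
opening: 0.0003
grip_force: 4.8
```

{"method": "step_arm", "body": {
  "motion": [
    [[0,0,-0.25],0],
    [[0,0,-0.25],0],
    [[0,0,-0.25],0],
    [[0,0,-0.25],0],
    [[0,0,-0.25],0],
    [[0,0,-0.1],0],
    [[0,0,0.1],0],
    [[0,0,0.215],0],
    [[0,0,0.215],0]
  ],
  "hand": 110
}}

```text
time: 11.6
tool_pos: [0.3616, -0.3127, -0.0085]
tool_rot: [3.141, 0.001, -1.386]
contact_force: [-0.6, -0.3, -0.8]
opening: 0.0521
grip_force: 0.0
```

{"method": "step_arm", "body": {
  "motion": [
    [[0,0,0],0],
    [[0,0,0],0],
    [[0,0,0],0],
    [[0,0,0],0],
    [[0,0,0],0]
  ],
  "hand": 255
}}

```text
time: 12.22
tool_pos: [0.3621, -0.3132, -0.0074]
tool_rot: [-3.141, -0.0, -1.386]
contact_force: [1.0, 0.8, 3.2]
opening: 0.0236
grip_force: 34.9
```

```bash
python3 - <<'E'
from h import *
tab(-.052,-.071,.085); tab(-.052,-.071,.0275)
E
```

```text
[ 0.533  -0.2182]
shift [-1.033 -3.09  -1.541] spin -0.964 q6 2.08 q1 -0.87
[ 0.533  -0.2182]
shift [-1.034 -3.09  -0.582] spin -0.964 q6 2.08 q1 -0.87
```

{"method": "step_arm", "body": {
  "motion": [
    [[0,0,-0.8],0],
    [[0,0,-1.55],-0.15],
    [[-0.35,-1.0,-1.55],-0.3],
    [[-0.7,-2.0,-1.55],-0.48],
    [[-1.035,-3.09,-1.55],-0.65],
    [[-1.035,-3.09,-1.55],-0.82],
    [[-1.035,-3.09,-1.55],-0.964],
    [[-1.035,-3.09,-1.55],-0.964],
    [[-1.035,-3.09,-1.55],-0.964],
    [[-1.035,-3.09,-1.55],-0.964]
  ]
}}

```text
time: 13.48
tool_pos: [0.5326, -0.2182, 0.0853]
tool_rot: [3.142, 0.0, -0.424]
contact_force: [-0.2, 0.9, -3.1]
opening: 0.0239
grip_force: 34.9
```

```bash
python3 - <<'E'
from h import *
s=snap('wrist','w8'); print(s['tool_pos'],s['tool_rot'],s['opening'],s['grip_force'])
tab(-.052,-.071,.0275)
a=cv2.imread('pics/w8.png'); cv2.imwrite('pics/w8b.png',cv2.resize(a,(640,480),interpolation=cv2.INTER_CUBIC))
E
```

```text
[ 0.53262735 -0.21819074  0.08526154] [ 3.14156963e+00  1.77115930e-04 -4.24264694e-01] 0.023925343669814785 34.92914915084839
[ 0.533  -0.2182]
shift [ 0.004 -0.002  0.964] spin -0.002 q6 1.47 q1 -0.52
```

View pics/w8b.png

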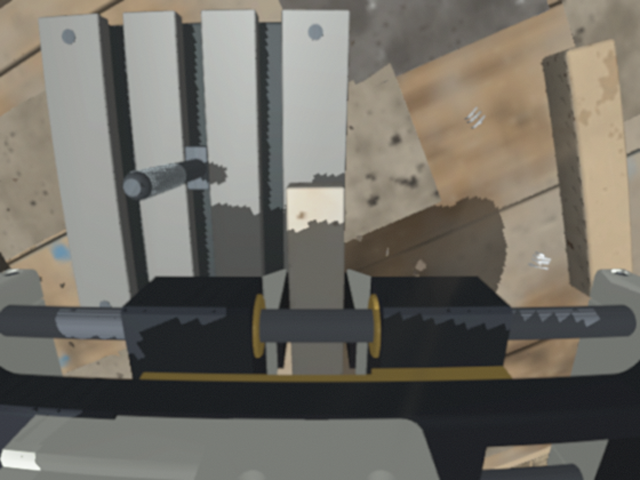

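{"method": "step_arm", "body": {
  "motion": [
    [[0,0,0.5],0],
    [[0,0,0.85],0],
    [[0,0,0.94],0],
    [[0,0,0.965],0],
    [[0,0,0.965],0]
  ]
}}

```text
time: 14.15
tool_pos: [0.5334, -0.2183, 0.0282]
tool_rot: [3.141, -0.002, -0.422]
contact_force: [0.6, 1.0, -3.5]
opening: 0.0236
grip_force: 34.9
```

{"method": "step_arm", "body": {
  "motion": [
    [[0,0,0],0],
    [[0,0,0],0],
    [[0,0,0],0],
    [[0,0,0],0],
    [[0,0,-0.6],0],
    [[0,0,-1.4],0],
    [[0,0,-2.4],0],
    [[0,0,-3.4],0],
    [[0,0,-3.4],0]
  ],
  "hand": 150
}}

```text
time: 15.28
tool_pos: [0.5351, -0.2192, 0.2371]
tool_rot: [3.14, -0.011, -0.422]
contact_force: [-0.4, -0.2, -0.6]
opening: 0.038
grip_force: 0.0
```

```bash
python3 - <<'E'
from h import *
s=robot.observe(); print(s['tool_pos'],s['tool_rot'],s['qpos'])
# left parallel coarse from top: dir
P=p2w('top0',np.array([[160,357],[214,366]])*.7,.016); print(P.mean(0))
go(.36,.30,.28,0.3,False)
E
```

```text
[ 0.53510098 -0.21917984  0.23710089] [ 3.1404277  -0.01117323 -0.42207249] [-5.21238588e-01  4.19708063e-01  1.34755312e+00 -5.42323829e-05
  1.36309780e+00  1.47164763e+00]
[0.43988651 0.37559959 0.016     ]
shift [-6.199 -6.697 -0.792] spin -0.722 q6 1.47 q1 -0.52
```

{"method": "step_arm", "body": {
  "motion": [
    [[0,0,-0.8],0],
    [[-0.7,-0.7,-1.0],-0.1],
    [[-1.4,-1.5,-1.0],-0.2],
    [[-2.1,-2.2,-1.0],-0.3],
    [[-2.8,-3.0,-1.0],-0.4],
    [[-3.5,-3.8,-1.0],-0.5],
    [[-4.2,-4.5,-1.0],-0.6],
    [[-4.9,-5.3,-1.0],-0.7],
    [[-5.6,-6.0,-0.9],-0.8],
    [[-6.2,-6.7,-0.7],-0.82]
  ]
}}

```text
time: 16.52
tool_pos: [0.357, 0.303, 0.2727]
tool_rot: [3.141, -0.0, 0.4]
contact_force: [1.3, -0.3, -0.0]
opening: 0.0377
grip_force: 0.0
```

{"method": "step_arm", "body": {
  "motion": [
    [[0,0,0.4],0],
    [[0,0,0.8],0],
    [[0,0,0.8],0],
    [[0,0,0.8],0]
  ],
  "hand": 100
}}

```text
time: 17.02
tool_pos: [0.3586, 0.3012, 0.2259]
tool_rot: [3.142, -0.0, 0.397]
contact_force: [0.5, -0.1, -0.1]
opening: 0.0559
grip_force: 0.0
```

```bash
python3 - <<'E'
from h import *
s=snap('wrist','w9'); print(s['tool_pos'],s['tool_rot'],s['opening'],s['qpos'])
a=cv2.imread('pics/w9.png'); cv2.imwrite('pics/w9b.png',cv2.resize(a[:270],(800,386),interpolation=cv2.INTER_CUBIC))
E
```

```text
[0.35860452 0.30116048 0.22585048] [ 3.14157626e+00 -4.81150025e-04  3.97457451e-01] 0.05585571878675456 [ 5.34728522e-01  2.29661701e-01  1.65543963e+00 -8.63252439e-05
  1.25601694e+00  1.70809411e+00]
```

View pics/w9b.png

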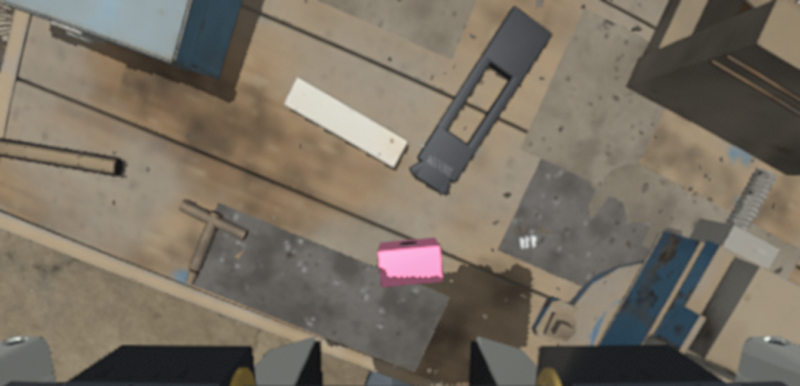

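```bash
python3 - <<'E'
from h import *
a=cv2.imread('pics/scene0.png')
tl=np.array([[127-22+x/9.09,202-16+y/9.37] for x,y in [[155,56],[258,60],[240,234],[137,234]]])
t2=np.array([[322-22+(x-400)/9.09,262-16+y/9.37] for x,y in [[550,60],[655,60],[665,252],[556,252]]])
t3=np.array([[366-22+x/9.09,278-16+(y-300)/9.37] for x,y in [[165,350],[270,360],[245,555],[142,540]]])
rows=[]
for t in(tl,t2):
  r=[]
  for h in(.028,.044,.06):
    P=p2w('top0',t,h); c=P.mean(0); u=P[0]-P[3]+P[1]-P[2]; u/=np.linalg.norm(u); v=np.array([-u[1],u[0],0])
    C=[c+sx*u*.025+sy*v*.015-np.array([0,0,dz]) for dz in(0,h) for sx,sy in((1,1),(1,-1),(-1,-1),(-1,1))]
    q=w2p('scene0',C); o=np.array([ (204,148) if t is tl else (259,253)])-[22,25]
    im=cv2.resize(a[o[0][1]:o[0][1]+50,o[0][0]:o[0][0]+44],None,fx=6,fy=6,interpolation=cv2.INTER_CUBIC)
    qq=((q-o+.5)*6).astype(int)
    for k,col in((0,(0,255,0)),(4,(0,0,255))): cv2.polylines(im,[qq[k:k+4].reshape(-1,1,2)],True,col,1)
    r.append(im)
  rows.append(np.hstack(r))
o=np.vstack(rows); cv2.imwrite('pics/sc.png',o); print(o.shape)
k=.7
P=p2w('w9',np.array([[299,79],[406,143],[397,168],[285,104]])*k,.016); print('par',P.round(4).tolist(),P.mean(0).round(4))
P=p2w('w9',np.array([[517,8],[551,35],[450,182],[422,160]])*k,.014); print('strap',P.round(4).tolist())
P=p2w('w9',np.array([[490,66],[512,78],[472,144],[449,131]])*k,.014); print('slot',P.round(4).tolist(),P.mean(0).round(4))
E
```

```text
(600, 792, 3)
par [[0.4583, 0.4245, 0.016], [0.4457, 0.3285, 0.016], [0.4249, 0.3275, 0.016], [0.4366, 0.4283, 0.016]] [0.4414 0.3772 0.016 ]
strap [[0.5718, 0.2897, 0.014], [0.5651, 0.257, 0.014], [0.4315, 0.2832, 0.014], [0.4386, 0.3113, 0.014]]
slot [[0.5251, 0.291, 0.014], [0.524, 0.2713, 0.014], [0.4659, 0.2792, 0.014], [0.4677, 0.3004, 0.014]] [0.4957 0.2855 0.014 ]
```

View pics/sc.png

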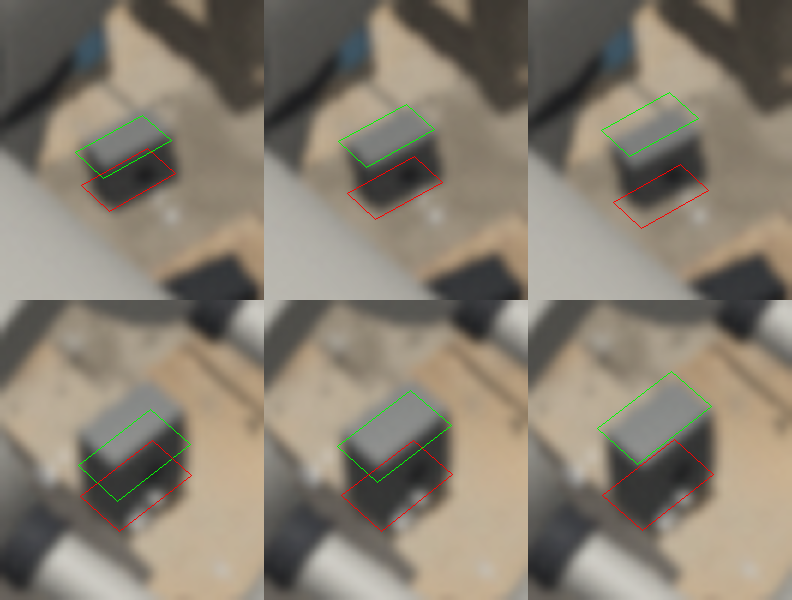

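```bash
python3 - <<'E'
from h import *
go(.4414,.3772,.06,1.447); go(.4414,.3772,-.007,1.447)
E
```

```text
shift [ 1.756 -0.634  2.772] spin -1.05 q6 1.71 q1 0.53
shift [ 1.754 -0.634  3.888] spin -1.05 q6 1.71 q1 0.53
```

{"method": "step_arm", "body": {
  "motion": [
    [[0.9,-0.3,0],-0.17],
    [[1.755,-0.634,0],-0.34],
    [[1.755,-0.634,0.4],-0.51],
    [[1.755,-0.634,0.8],-0.68],
    [[1.755,-0.634,1.4],-0.85],
    [[1.755,-0.634,2.2],-1.05],
    [[1.755,-0.634,2.8],-1.05],
    [[1.755,-0.634,2.8],-1.05],
    [[1.755,-0.634,2.8],-1.05]
  ]
}}

```text
time: 18.2
tool_pos: [0.4419, 0.3777, 0.0593]
tool_rot: [3.139, -0.002, 1.447]
contact_force: [0.0, -0.6, 0.8]
opening: 0.0559
grip_force: 0.0
```

```bash
python3 - <<'E'
from h import *
s=snap('wrist','w10'); print(s['tool_pos'],s['tool_rot'],s['opening'])
go(.4414,.3772,-.007,1.447)
# parallel pale: threshold near the front
a=cv2.imread('pics/w10.png'); g=cv2.cvtColor(a,cv2.COLOR_BGR2HSV)
m=((g[:,:,2]>185)&(g[:,:,1]<60)).astype(np.uint8); m[240:]=0
n,l,st,c=cv2.connectedComponentsWithStats(m); i=1+np.argmax(st[1:,4]); print(st[i],c[i])
r=cv2.minAreaRect(np.argwhere(l==i)[:,::-1].astype(np.float32)); bx=cv2.boxPoints(r); print(r,p2w('w10',bx,.016).round(4).tolist())
E
```

```text
[0.44193067 0.37765573 0.05932205] [ 3.13916776e+00 -1.96929309e-03  1.44710727e+00] 0.05593968706910542
shift [-0.014 -0.013  1.111] spin 0.0 q6 0.7 q1 0.58
[ 260  151   34   59 1888] [276.21186441 179.00105932]
((276.5, 180.0), (58.0, 33.0), 90.0) [[0.4372, 0.4287, 0.016], [0.459, 0.426, 0.016], [0.4545, 0.3861, 0.016], [0.4317, 0.389, 0.016]]
```

{"method": "step_arm", "body": {
  "motion": [
    [[-0.01,-0.01,0.6],0],
    [[-0.01,-0.01,1.0],0],
    [[-0.01,-0.01,1.11],0],
    [[-0.01,-0.01,1.11],0]
  ]
}}

```text
time: 18.75
tool_pos: [0.4407, 0.377, -0.008]
tool_rot: [3.14, -0.001, 1.448]
contact_force: [0.4, -1.0, -0.4]
opening: 0.0558
grip_force: 0.0
```

{"method": "step_arm", "body": {
  "motion": [
    [[0,0,0],0],
    [[0,0,0],0],
    [[0,0,0],0],
    [[0,0,0],0],
    [[0,0,0],0],
    [[0,0,-0.8],0],
    [[0,0,-1.8],0],
    [[0,0,-2.8],0],
    [[0,0,-3.8],0],
    [[0,0,-4.6],0]
  ],
  "hand": 255
}}

```text
time: 20.0
tool_pos: [0.4395, 0.3764, 0.2687]
tool_rot: [3.142, -0.0, 1.448]
contact_force: [1.0, 0.2, -3.1]
opening: 0.0235
grip_force: 35.0
```

```bash
python3 - <<'E'
from h import *
tab(-.052,.071,.2,np.pi)
E
```

```text
[ 0.5911 -0.0886]
shift [-7.382  3.458  1.144] spin -1.272 q6 0.7 q1 0.58
```

{"method": "step_arm", "body": {
  "motion": [
    [[-0.9,0.1,-0.4],-0.13],
    [[-1.9,0.2,-0.4],-0.26],
    [[-2.9,0.3,-0.4],-0.39],
    [[-3.9,0.4,-0.4],-0.52],
    [[-4.9,0.55,-0.4],-0.65],
    [[-5.9,0.7,-0.4],-0.78],
    [[-6.9,0.9,-0.4],-0.91],
    [[-7.7,1.2,-0.4],-1.04],
    [[-7.55,2.2,-0.4],-1.17],
    [[-7.4,3.1,-0.2],-1.272]
  ]
}}

```text
time: 21.25
tool_pos: [0.5715, -0.0883, 0.2789]
tool_rot: [3.141, 0.001, 2.721]
contact_force: [1.0, -0.2, -3.8]
opening: 0.0238
grip_force: 35.0
```

```bash
python3 - <<'E'
from h import *
s=robot.observe(); print(s['tool_pos'],s['tool_rot'],s['opening'],s['qpos'])
tab(-.052,.071,.085,np.pi)
E
```

```text
[ 0.57153171 -0.08830144  0.27888436] [3.14131030e+00 9.50978894e-04 2.72061008e+00] 0.02377739490775235 [-2.85870308e-01  4.04364643e-01  1.25798688e+00  1.52336611e-04
  1.47826078e+00 -1.43569820e+00]
[ 0.5911 -0.0886]
shift [-0.297  0.128  3.232] spin 0.001 q6 -1.44 q1 -0.29
```

```bash
python3 - <<'E'
from h import *
for z in(0,.05,.1,.15):
  print(z,'w1',p2w('w1',np.array([[162,128],[150,100],[150,5]])*.7,z)[:,:2].round(3).tolist(),'top',p2w('top0',np.array([[395,295],[395,262],[395,238]])*.7,z)[:,:2].round(3).tolist())
s=snap('wrist','w11'); snap('scene','sc11')
a=cv2.imread('pics/w1.png')[:110,:140]; b=cv2.imread('pics/top0.png')[140:230,180:300]; c=cv2.imread('pics/sc11.png')[80:230,170:380]
f=lambda i,w,h:cv2.resize(i,(w,h),interpolation=cv2.INTER_CUBIC)
cv2.imwrite('pics/m.png',np.vstack([np.hstack([f(a,382,300),f(b,400,300)]),f(c,782,300)[:, :]]) if 0 else np.hstack([np.vstack([f(a,380,299),f(b,380,285)]),f(c,420,584)]))
E
```

```text
0 w1 [[0.562, 0.012], [0.586, 0.02], [0.664, 0.013]] top [[0.562, 0.01], [0.623, 0.011], [0.669, 0.011]]
0.05 w1 [[0.557, -0.013], [0.579, -0.006], [0.648, -0.012]] top [[0.552, 0.009], [0.61, 0.009], [0.654, 0.009]]
0.1 w1 [[0.553, -0.038], [0.571, -0.032], [0.631, -0.037]] top [[0.542, 0.007], [0.598, 0.007], [0.639, 0.007]]
0.15 w1 [[0.549, -0.063], [0.564, -0.057], [0.615, -0.062]] top [[0.532, 0.005], [0.585, 0.005], [0.624, 0.006]]
```

View pics/m.png

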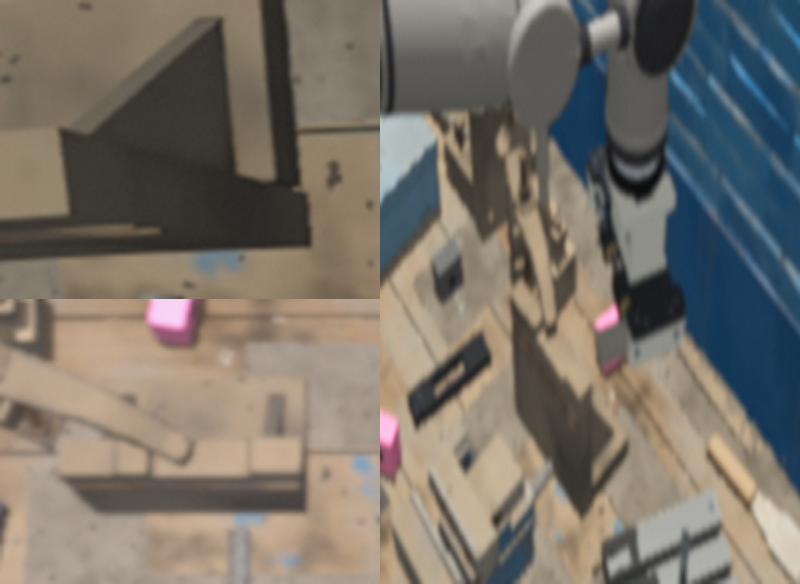

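```bash
python3 - <<'E'
from h import *
tab(-.05,.064,.085,np.pi-.06);tab(-.05,.064,.0275,np.pi-.06)
E
```

```text
[ 0.5901 -0.0958]
shift [-0.348 -0.019  3.137] spin 0.063 q6 -1.43 q1 -0.28
[ 0.5901 -0.0958]
shift [-0.354 -0.019  4.095] spin 0.063 q6 -1.43 q1 -0.28
```

{"method": "step_arm", "body": {
  "motion": [
    [[-0.35,-0.02,0],0.063],
    [[-0.35,-0.02,0.8],0.063],
    [[-0.35,-0.02,1.7],0.063],
    [[-0.35,-0.02,2.4],0.063],
    [[-0.35,-0.02,2.8],0.063],
    [[-0.35,-0.02,3.0],0.063],
    [[-0.35,-0.02,3.0],0.063]
  ]
}}

```text
time: 22.22
tool_pos: [0.5882, -0.0965, 0.0983]
tool_rot: [-3.141, -0.002, 2.657]
contact_force: [1.0, 0.8, -2.5]
opening: 0.0235
grip_force: 35.0
```

```bash
python3 - <<'E'
from h import *
tab(-.05,.064,.0275,np.pi-.06)
E
```

```text
[ 0.5901 -0.0958]
shift [-0.024  0.025  1.18 ] spin -0.003 q6 -1.38 q1 -0.29
```

{"method": "step_arm", "body": {
  "motion": [
    [[-0.02,0.02,0.4],0],
    [[-0.02,0.02,0.8],0],
    [[-0.02,0.02,1.05],0],
    [[-0.02,0.02,1.15],0],
    [[-0.02,0.02,1.175],0],
    [[-0.02,0.02,1.175],0]
  ]
}}

```text
time: 22.98
tool_pos: [0.5909, -0.0963, 0.0291]
tool_rot: [3.141, 0.001, 2.657]
contact_force: [-0.1, 0.2, -3.7]
opening: 0.0239
grip_force: 35.0
```

{"method": "step_arm", "body": {
  "motion": [
    [[0,0,0],0],
    [[0,0,0],0],
    [[0,0,0],0],
    [[0,0,0],0],
    [[0,0,-0.4],0],
    [[0,0,-1.2],0],
    [[0,0,-2.2],0],
    [[0,0,-3.2],0],
    [[0,0,-3.8],0]
  ],
  "hand": 150
}}

```text
time: 24.1
tool_pos: [0.591, -0.0963, 0.26]
tool_rot: [3.141, 0.005, 2.657]
contact_force: [1.0, -0.1, -0.3]
opening: 0.038
grip_force: 0.0
```

```bash
python3 - <<'E'
from h import *
P=p2w('w8',np.array([[612,42],[547,60]])*.875,.028) ;print(P.round(4).tolist())
# bar corners from w1b and w2b
q=p2w('w1',np.array([[646,99],[678,104],[631,296],[601,290]])*.7,.028); print('bar w1',q.round(4).tolist(),q.mean(0).round(4))
q=p2w('top0',np.array([[628,281],[645,282],[641,379],[623,377]])*.7,.028); print('bar top',q.round(4).tolist(),q.mean(0).round(4))
go(.50,-.405,.15,1.571-.05)
print(robot.observe()['qpos'])
E
```

```text
[[0.5768, -0.4344, 0.028], [0.5822, -0.3916, 0.028]]
bar w1 [[0.5828, -0.406, 0.028], [0.5798, -0.4346, 0.028], [0.4127, -0.4143, 0.028], [0.4184, -0.3851, 0.028]] [ 0.4984 -0.41    0.028 ]
bar top [[0.5806, -0.4022, 0.028], [0.5788, -0.4321, 0.028], [0.4091, -0.4122, 0.028], [0.4125, -0.3816, 0.028]] [ 0.4953 -0.407   0.028 ]
shift [-1.047 -5.26   1.834] spin 1.136 q6 -1.38 q1 -0.29
[-2.89460156e-01  4.51135321e-01  1.23543611e+00 -7.56092481e-05
  1.45044026e+00 -1.37549302e+00]
```

```bash
python3 - <<'E'
from h import *
go(.497,-.4085,.06,3.02)
E
```

```text
shift [-1.024 -5.336  3.334] spin -0.363 q6 -1.38 q1 -0.29
```

{"method": "step_arm", "body": {
  "motion": [
    [[-0.2,-1.0,0],-0.1],
    [[-0.4,-2.0,0],-0.2],
    [[-0.6,-3.0,0],-0.3],
    [[-0.8,-4.0,0.5],-0.363],
    [[-1.02,-5.34,1.3],-0.363],
    [[-1.02,-5.34,2.2],-0.363],
    [[-1.02,-5.34,3.0],-0.363],
    [[-1.02,-5.34,3.33],-0.363],
    [[-1.02,-5.34,3.33],-0.363],
    [[-1.02,-5.34,3.33],-0.363]
  ],
  "hand": 60
}}

```text
time: 25.35
tool_pos: [0.496, -0.4088, 0.0581]
tool_rot: [-3.14, 0.002, 3.02]
contact_force: [-0.1, -0.7, 0.1]
opening: 0.0701
grip_force: 0.0
```

```bash
python3 - <<'E'
from h import *
s=snap('wrist','w12'); print(s['tool_pos'],s['tool_rot'],s['opening'])
go(.497,-.4085,-.003,3.02)
a=cv2.imread('pics/w12.png')
# visible front half edges of bar: gradient along rows
g=cv2.GaussianBlur(cv2.cvtColor(a,cv2.COLOR_BGR2GRAY),(3,3),0)
for v in (60,100,130,160,190,215):
    r=g[v,190:370].astype(int); d=np.diff(r); i=np.argsort(-abs(d))[:6]; print(v,sorted([(190+int(k),int(d[k])) for k in i]))
print(w2p('w12',[[.5828,-.406,.028],[.5798,-.4346,.028],[.4105,-.4143,.028],[.415,-.3835,.028]]).round(0).tolist())
E
```

```text
[ 0.49601857 -0.40880281  0.05811064] [-3.13987058e+00  2.03090706e-03  3.02005605e+00] 0.07005470888018307
shift [-0.01   0.01   1.026] spin 0.0 q6 -2.26 q1 -0.81
60 [(191, 19), (192, 22), (193, 15), (295, -12), (296, -16), (297, -13)]
100 [(248, -22), (251, 25), (252, 24), (304, -23), (305, -24), (349, 22)]
130 [(249, -17), (252, 21), (253, 17), (302, -22), (303, -35), (304, -29)]
160 [(251, 4), (252, 4), (273, 9), (274, 8), (276, -5), (281, -4)]
190 [(252, 4), (253, 4), (254, 2), (300, -4), (301, -4), (302, -3)]
215 [(298, 16), (299, 20), (301, -23), (302, -23), (303, -10), (368, 12)]
[[294.0, 337.0], [256.0, 337.0], [250.0, 96.0], [302.0, 97.0]]
```

{"method": "step_arm", "body": {
  "motion": [
    [[0,0,0.6],0],
    [[0,0,0.95],0],
    [[0,0,1.02],0],
    [[0,0,1.02],0]
  ]
}}

```text
time: 25.9
tool_pos: [0.4959, -0.4087, -0.0032]
tool_rot: [-3.14, 0.002, 3.02]
contact_force: [1.0, -0.1, -0.5]
opening: 0.0703
grip_force: 0.0
```

{"method": "step_arm", "body": {
  "motion": [
    [[0,0,0],0],
    [[0,0,0],0],
    [[0,0,0],0],
    [[0,0,0],0],
    [[0,0,0],0],
    [[0,0,0],0],
    [[0,0,-0.6],0],
    [[0,0,-1.4],0],
    [[0,0,-2.2],0],
    [[0,0,-2.6],0]
  ],
  "hand": 255,
  "squeeze": 55
}}

```text
time: 27.15
tool_pos: [0.4952, -0.408, 0.1525]
tool_rot: [-3.142, 0.0, 3.02]
contact_force: [-0.6, 0.0, -9.8]
opening: 0.0339
grip_force: 54.9
```

```bash
python3 - <<'E'
from h import *
tab(-.06,0,.15,np.pi/2)
E
```

```text
[ 0.5548 -0.1501]
shift [-0.464  4.386  0.041] spin -1.27 q6 -2.26 q1 -0.81
```

{"method": "step_arm", "body": {
  "motion": [
    [[-0.04,0.4,0],0.18],
    [[-0.08,0.9,-0.1],0.36],
    [[-0.15,1.5,-0.1],0.54],
    [[-0.2,2.0,-0.1],0.72],
    [[-0.3,2.6,-0.1],0.9],
    [[-0.35,3.2,-0.1],1.08],
    [[-0.4,3.8,-0.1],1.26],
    [[-0.464,4.386,-0.1],1.44],
    [[-0.464,4.386,-0.1],1.62],
    [[-0.464,4.386,-0.1],1.8]
  ]
}}

```text
time: 28.4
tool_pos: [0.5536, -0.1489, 0.1553]
tool_rot: [-3.137, -0.0, 1.215]
contact_force: [-0.4, 0.1, -9.1]
opening: 0.0335
grip_force: 54.9
```

{"method": "step_arm", "body": {
  "motion": [
    [[0,0,0],0.07],
    [[0,0,0],0.07],
    [[0,0,0],0.07]
  ]
}}

```text
time: 28.78
tool_pos: [0.5542, -0.1501, 0.1563]
tool_rot: [-3.139, 0.0, 1.151]
contact_force: [1.2, 0.5, -8.4]
opening: 0.0337
grip_force: 54.9
```

```bash
python3 - <<'E'
from h import *
tab(-.06,0,.049,np.pi/2); s=snap('wrist','w13'); print(s['tool_pos'],s['tool_rot'])
# check the parallels: predicted pixel corners vs image edges
c,sn=np.cos(TY),np.sin(TY); W=lambda x,y,z:[*(ST+[c*x-sn*y,sn*x+c*y]),z]
print(w2p('w13',[W(-.06,.064,.05),W(0,.064,.05),W(-.1,.064,.05),W(0,0,.114)]).round(0).tolist())
E
```

```text
[ 0.5548 -0.1501]
shift [0.004 0.013 1.789] spin 0.002 q6 0.02 q1 -0.4
[ 0.55417588 -0.15009073  0.15633402] [-3.13940511e+00  8.44738551e-05  1.15125932e+00]
[[278.0, 126.0], [349.0, 127.0], [231.0, 126.0], [363.0, 223.0]]
```

{"method": "step_arm", "body": {
  "motion": [
    [[0,0.01,0.6],0],
    [[0,0.01,1.2],0],
    [[0,0.01,1.6],0],
    [[0,0.01,1.74],0],
    [[0,0.01,1.79],0],
    [[0,0.01,1.81],0],
    [[0,0.01,1.81],0]
  ]
}}

```text
time: 29.7
tool_pos: [0.5559, -0.1508, 0.0496]
tool_rot: [3.14, 0.0, 1.15]
contact_force: [0.5, 0.3, -9.4]
opening: 0.034
grip_force: 54.9
```

{"method": "step_arm", "body": {
  "motion": [
    [[0,0,0.015],0],
    [[0,0,0.03],0],
    [[0,0,0.03],0]
  ]
}}

```text
time: 30.08
tool_pos: [0.5553, -0.1506, 0.0469]
tool_rot: [-3.142, 0.0, 1.15]
contact_force: [-0.5, 0.4, -8.8]
opening: 0.0342
grip_force: 54.9
```

{"method": "step_arm", "body": {
  "motion": [
    [[0,0,0.015],0],
    [[0,0,0.03],0],
    [[0,0,0.03],0]
  ]
}}

```text
time: 30.45
tool_pos: [0.5554, -0.1506, 0.0454]
tool_rot: [3.141, 0.0, 1.15]
contact_force: [-0.6, 0.8, -5.1]
opening: 0.034
grip_force: 54.9
```

{"method": "step_arm", "body": {
  "motion": [
    [[0,0,0],0],
    [[0,0,0],0],
    [[0,0,0],0],
    [[0,0,0],0],
    [[0,0,-0.3],0],
    [[0,0,-0.9],0],
    [[0,0,-1.8],0],
    [[0,0,-2.2],0],
    [[0,0,-2.2],0]
  ],
  "hand": 112
}}

```text
time: 31.58
tool_pos: [0.5564, -0.151, 0.1792]
tool_rot: [3.137, -0.0, 1.15]
contact_force: [0.7, 0.4, 0.1]
opening: 0.0515
grip_force: 0.0
```

```bash
python3 - <<'E'
from h import *
t3=np.array([[366-22+x/9.09,278-16+(y-300)/9.37] for x,y in [[165,350],[270,360],[245,555],[142,540]]])
P=p2w('top0',t3,.04); u=P[0]-P[3]+P[1]-P[2]; print(np.arctan2(u[1],u[0]),P.mean(0))
go(.380,-.209,.09,1.39)
s=snap('wrist','w14')
E
```

```text
-0.16497209867688684 [ 0.37843606 -0.20821279  0.04      ]
shift [-2.084 -2.296  1.476] spin -0.24 q6 0.02 q1 -0.4
```

{"method": "step_arm", "body": {
  "motion": [
    [[-0.7,-0.8,0],-0.12],
    [[-1.4,-1.6,0],-0.24],
    [[-2.08,-2.3,0.4],-0.24],
    [[-2.08,-2.3,1.0],-0.24],
    [[-2.08,-2.3,1.48],-0.24],
    [[-2.08,-2.3,1.48],-0.24],
    [[-2.08,-2.3,1.48],-0.24]
  ],
  "hand": 40
}}

```text
time: 32.5
tool_pos: [0.3785, -0.2081, 0.0884]
tool_rot: [-3.141, -0.0, 1.39]
contact_force: [0.8, 0.5, 0.2]
opening: 0.0772
grip_force: 0.0
```

```bash
python3 - <<'E'
from h import *
s=snap('wrist','w15'); print(s['tool_pos'],s['tool_rot'],s['opening'])
go(.380,-.209,.0245,1.39)
a=cv2.imread('pics/w15.png',0)
for h in(.028,.044):
  cen=np.array([.380,-.2095,h]); u=np.array([np.cos(-.17),np.sin(-.17),0]); v=np.array([-u[1],u[0],0])
  print(h,w2p('w15',[cen+i*.025*u+j*.015*v for i,j in((1,1),(1,-1),(-1,-1),(-1,1))]).round(0).tolist())
for v in range(195,290,10):
    d=np.diff(cv2.GaussianBlur(a,(3,3),0)[v,190:370].astype(int)); i=np.argsort(-abs(d))[:7]; print(v,sorted([(190+int(k),int(d[k])) for k in i]))
E
```

```text
[ 0.37852988 -0.20807907  0.08842516] [-3.14118189e+00 -1.55167354e-04  1.39000660e+00] 0.07718079164112214
shift [-0.008  0.02   1.072] spin 0.0 q6 -0.5 q1 -0.68
0.028 [[312.0, 197.0], [312.0, 235.0], [247.0, 236.0], [245.0, 198.0]]
0.044 [[315.0, 203.0], [314.0, 243.0], [245.0, 244.0], [243.0, 203.0]]
195 [(247, -19), (248, -22), (341, 22), (342, 24), (352, -15), (353, -20), (354, -17)]
205 [(235, -19), (236, -18), (266, 16), (277, 15), (293, 17), (306, 17), (368, 17)]
215 [(238, -19), (289, 18), (292, -16), (302, 17), (305, -16), (367, 19), (368, 17)]
225 [(226, -10), (239, -11), (240, -21), (241, -18), (365, 19), (366, 19), (367, 9)]
235 [(208, 15), (209, 26), (210, 18), (227, -23), (228, -20), (242, -19), (243, -16)]
245 [(195, -24), (196, -21), (203, 28), (204, 27), (230, -20), (348, -19), (357, 22)]
255 [(190, -20), (203, 25), (204, 33), (205, 23), (247, -20), (363, 21), (364, 18)]
265 [(204, 25), (205, 35), (206, 25), (249, -18), (250, -15), (346, -11), (347, -15)]
275 [(191, -1), (193, 1), (196, -1), (310, 6), (311, 9), (312, 8), (313, 3)]
285 [(320, 12), (321, 15), (322, 11), (325, -5), (326, -6), (329, 5), (333, 4)]
```

{"method": "step_arm", "body": {
  "motion": [
    [[0,0.02,0.6],0],
    [[0,0.02,0.95],0],
    [[0,0.02,1.07],0],
    [[0,0.02,1.07],0]
  ]
}}

```text
time: 33.05
tool_pos: [0.38, -0.2085, 0.0246]
tool_rot: [3.141, 0.0, 1.39]
contact_force: [0.2, 1.3, 0.1]
opening: 0.0773
grip_force: 0.0
```

{"method": "step_arm", "body": {
  "motion": [
    [[0,0,0],0],
    [[0,0,0],0],
    [[0,0,0],0],
    [[0,0,0],0],
    [[0,0,0],0],
    [[0,0,0],0]
  ],
  "hand": 200,
  "squeeze": 20
}}

```text
time: 33.8
tool_pos: [0.3796, -0.2083, 0.0241]
tool_rot: [3.142, 0.0, 1.39]
contact_force: [0.4, 0.0, 0.2]
opening: 0.0228
grip_force: 0.0
```

```bash
python3 - <<'E'
from h import *
tl=np.array([[127-22+x/9.09,202-16+y/9.37] for x,y in [[155,56],[258,60],[240,234],[137,234]]])
P=p2w('top0',tl,.044); u=P[0]-P[3]+P[1]-P[2]; yw=np.arctan2(u[1],u[0]); print(P.round(4).tolist(),P.mean(0).round(4),yw)
for z in(0,.1,.2): print(z,p2w('top0',np.array([[205,215],[210,240],[135,250],[132,300],[130,365],[195,240],[105,250]])*.7,z)[:,:2].round(3).tolist())
print(p2w('w9',np.array([[220,75],[180,70],[240,5]])*.7,0).round(3).tolist(),[p2w('w9',np.array([[180,60]])*.7,z).round(3).tolist() for z in (.1,.15)])
go(.40,.30,.29,yw+np.pi/2)
E
```

```text
[[0.5909, 0.3982, 0.044], [0.5897, 0.3692, 0.044], [0.5423, 0.3707, 0.044], [0.5423, 0.3993, 0.044]] [0.5663 0.3843 0.044 ] -0.027241706355079543
0 [[0.715, 0.368], [0.666, 0.355], [0.648, 0.495], [0.553, 0.492], [0.435, 0.485], [0.667, 0.384], [0.648, 0.553]]
0.1 [[0.681, 0.329], [0.637, 0.318], [0.62, 0.444], [0.534, 0.441], [0.428, 0.435], [0.637, 0.343], [0.62, 0.496]]
0.2 [[0.646, 0.291], [0.607, 0.28], [0.592, 0.393], [0.516, 0.39], [0.421, 0.384], [0.607, 0.303], [0.592, 0.439]]
[[0.439, 0.49, 0.0], [0.43, 0.523, 0.0], [0.495, 0.492, 0.0]] [[[0.434, 0.475, 0.1]], [[0.433, 0.451, 0.15]]]
shift [ 8.395 -1.19  -4.432] spin -0.154 q6 -0.5 q1 -0.68
```

{"method": "step_arm", "body": {
  "motion": [
    [[0,0,-0.9],0],
    [[0,0,-1.9],0],
    [[0,0,-2.9],0],
    [[0,0,-3.8],0],
    [[0.2,0,-4.5],-0.1],
    [[0.9,0,-4.6],-0.2],
    [[1.8,-0.1,-4.6],-0.3],
    [[2.8,-0.2,-4.6],-0.4],
    [[3.8,-0.25,-4.6],-0.5],
    [[4.8,-0.3,-4.6],-0.6]
  ],
  "hand": 70
}}

```text
time: 35.05
tool_pos: [0.4135, 0.0801, 0.3002]
tool_rot: [3.141, 0.0, 1.993]
contact_force: [0.5, -0.2, 0.0]
opening: 0.0668
grip_force: 0.0
```

```bash
python3 - <<'E'
from h import *
s=robot.observe();print(s['tool_pos'],s['tool_rot'],s['opening'])
go(.45,.384,.28,3.114); go(.566,.384,.28,3.114)
E
```

```text
[0.4135195  0.08009211 0.30021943] [3.14113665e+00 4.07799659e-04 1.99279466e+00] 0.06681629370930862
shift [4.372 2.629 0.336] spin -1.121 q6 -0.41 q1 0.01
shift [3.58  4.393 0.338] spin -1.121 q6 -0.41 q1 0.01
```

{"method": "step_arm", "body": {
  "motion": [
    [[0.75,0.45,0],-0.15],
    [[1.5,0.9,0],-0.3],
    [[2.2,1.3,0],-0.45],
    [[2.9,1.75,0],-0.6],
    [[3.6,2.2,0],-0.75],
    [[4.37,2.63,0],-0.9],
    [[4.1,3.2,0.2],-1.05],
    [[3.8,3.8,0.3],-1.121],
    [[3.58,4.39,0.34],-1.121],
    [[3.58,4.39,0.34],-1.121]
  ]
}}

```text
time: 36.3
tool_pos: [0.5686, 0.3808, 0.277]
tool_rot: [-3.14, -0.002, 3.109]
contact_force: [0.5, -0.1, -0.6]
opening: 0.0665
grip_force: 0.0
```

{"method": "step_arm", "body": {
  "motion": [
    [[0,0,0.8],0],
    [[0,0,1.6],0],
    [[0,0,2.2],0],
    [[0,0,2.3],0],
    [[0,0,2.3],0]
  ]
}}

```text
time: 36.92
tool_pos: [0.567, 0.382, 0.143]
tool_rot: [3.141, 0.001, 3.111]
contact_force: [0.0, 1.2, 1.0]
opening: 0.0665
grip_force: 0.0
```

```bash
python3 - <<'E'
from h import *
s=snap('wrist','w16'); print(s['tool_pos'],s['tool_rot'],s['opening'])
a=cv2.imread('pics/w16.png',0)
cen=np.array([.5663,.3843,.044]); u=np.array([np.cos(-.027),np.sin(-.027),0]); v=np.array([-u[1],u[0],0])
print(w2p('w16',[cen+i*.025*u+j*.015*v for i,j in((1,1),(1,-1),(-1,-1),(-1,1))]).round(0).tolist())
for r in range(170,285,10):
    d=np.diff(cv2.GaussianBlur(a,(3,3),0)[r,200:360].astype(int)); i=np.argsort(-abs(d))[:7]; print(r,sorted([(200+int(k),int(d[k])) for k in i]), a[r,277])
go(.5663,.3843,.011,3.114)
E
```

```text
[0.56695175 0.38200853 0.14301487] [3.14097105e+00 1.16318863e-03 3.11116010e+00] 0.06649225404283943
[[296.0, 228.0], [262.0, 228.0], [261.0, 173.0], [296.0, 172.0]]
170 [(211, 15), (212, 23), (213, 15), (267, -25), (268, -24), (297, 15), (336, 22)] 59
180 [(213, 21), (266, -24), (267, -21), (272, 25), (273, 24), (285, -36), (286, -32)] 165
190 [(236, -24), (241, 24), (265, -25), (268, 28), (269, 34), (285, -33), (286, -32)] 158
200 [(210, 26), (244, 25), (245, 22), (248, -23), (265, -34), (266, -31), (299, 25)] 64
210 [(264, -15), (265, -26), (266, -22), (297, 11), (298, 21), (299, 20), (300, 10)] 65
220 [(263, -6), (266, 13), (267, 9), (286, -7), (296, -10), (298, 9), (299, 8)] 147
230 [(217, -6), (218, -8), (219, -5), (332, -10), (333, -15), (334, -11), (339, -5)] 127
240 [(209, -23), (213, 34), (214, 32), (338, -32), (339, -40), (340, -28), (344, 24)] 121
250 [(203, -26), (213, 32), (214, 38), (337, -24), (338, -44), (339, -42), (349, 24)] 123
260 [(214, 34), (215, 34), (216, 22), (337, -37), (338, -42), (339, -25), (354, 22)] 140
270 [(214, 12), (215, 18), (216, 14), (286, -5), (336, -13), (337, -19), (338, -16)] 100
280 [(201, -1), (218, -1), (219, 1), (225, -1), (227, 1), (237, -1), (258, -1)] 60
shift [0.027 0.032 2.214] spin -0.003 q6 -1.06 q1 0.48
```

```bash
python3 - <<'E'
from h import *
a=cv2.imread('pics/w16.png',0)
print('     ',list(range(236,330,5)))
for r in range(130,276,5): print(r,a[r,236:330:5].tolist())
E
```

```text
[236, 241, 246, 251, 256, 261, 266, 271, 276, 281, 286, 291, 296, 301, 306, 311, 316, 321, 326]
130 [79, 78, 81, 81, 82, 80, 79, 80, 79, 80, 82, 79, 79, 80, 80, 79, 79, 78, 78]
135 [78, 79, 79, 80, 78, 80, 77, 79, 80, 81, 79, 81, 81, 81, 80, 78, 79, 78, 77]
140 [79, 80, 80, 79, 79, 79, 79, 81, 81, 81, 78, 79, 81, 80, 79, 80, 79, 79, 79]
145 [120, 142, 140, 144, 145, 149, 148, 152, 128, 149, 145, 147, 140, 129, 131, 134, 128, 131, 129]
150 [132, 136, 137, 144, 148, 147, 146, 149, 144, 147, 139, 144, 139, 134, 133, 129, 133, 133, 135]
155 [131, 135, 137, 144, 143, 143, 144, 145, 150, 147, 145, 138, 143, 140, 136, 131, 131, 132, 133]
160 [134, 136, 136, 138, 137, 138, 141, 142, 147, 147, 144, 143, 143, 141, 138, 130, 128, 128, 133]
165 [137, 138, 130, 129, 132, 132, 138, 146, 144, 145, 146, 144, 131, 134, 131, 127, 128, 128, 131]
170 [139, 135, 127, 121, 128, 132, 140, 57, 59, 59, 60, 60, 82, 131, 126, 126, 132, 135, 137]
175 [133, 136, 127, 128, 129, 132, 125, 55, 61, 56, 54, 56, 55, 128, 128, 125, 130, 135, 135]
180 [137, 139, 128, 125, 126, 130, 122, 74, 166, 167, 112, 66, 67, 92, 12
[... 1157 characters left out ...]
123, 124, 126, 142, 151, 153, 156]
245 [131, 127, 123, 126, 125, 122, 121, 121, 122, 121, 120, 122, 122, 123, 126, 129, 144, 154, 144]
250 [132, 125, 122, 120, 121, 121, 124, 121, 122, 123, 124, 122, 124, 127, 124, 126, 128, 134, 144]
255 [125, 122, 121, 125, 129, 135, 131, 128, 124, 128, 127, 129, 125, 124, 125, 124, 127, 130, 128]
260 [131, 123, 128, 132, 136, 139, 140, 137, 138, 139, 130, 127, 123, 124, 122, 130, 136, 128, 141]
265 [139, 132, 130, 136, 142, 145, 131, 144, 144, 144, 143, 134, 128, 124, 126, 131, 143, 131, 151]
270 [99, 98, 98, 97, 101, 92, 98, 99, 101, 95, 93, 86, 94, 96, 95, 98, 101, 94, 100]
275 [57, 57, 57, 56, 57, 58, 57, 59, 57, 56, 57, 58, 57, 57, 56, 56, 57, 57, 59]
```

{"method": "step_arm", "body": {
  "motion": [
    [[0.02,0.01,0.8],0],
    [[0.02,0.01,1.5],0],
    [[0.02,0.01,2.0],0],
    [[0.02,0.01,2.2],0],
    [[0.02,0.01,2.2],0]
  ]
}}

```text
time: 37.6
tool_pos: [0.5663, 0.3826, 0.0106]
tool_rot: [3.141, 0.001, 3.111]
contact_force: [-0.1, 0.0, -0.1]
opening: 0.0669
grip_force: 0.0
```

{"method": "step_arm", "body": {
  "motion": [
    [[0,0,0],0],
    [[0,0,0],0],
    [[0,0,0],0],
    [[0,0,0],0],
    [[0,0,0],0],
    [[0,0,0],0]
  ],
  "hand": 255,
  "squeeze": 35
}}

```text
time: 38.35
tool_pos: [0.566, 0.383, 0.0103]
tool_rot: [3.14, 0.001, 3.111]
contact_force: [-1.2, 5.2, 5.2]
opening: 0.03
grip_force: 35.0
```

{"method": "step_arm", "body": {
  "motion": [
    [[0,0,-0.7],0],
    [[0,0,-1.6],0],
    [[0,0,-2.6],0],
    [[0,0,-3.6],0],
    [[0.5,0,-4.4],0],
    [[1.2,0,-4.6],0.1],
    [[1.9,-0.3,-4.6],0.25],
    [[2.0,-1.3,-4.6],0.4],
    [[2.0,-2.3,-4.6],0.55],
    [[2.0,-3.3,-4.6],0.7]
  ]
}}

```text
time: 39.6
tool_pos: [0.4386, 0.1857, 0.2847]
tool_rot: [-3.139, -0.0, 2.406]
contact_force: [1.1, -0.9, -2.9]
opening: 0.0298
grip_force: 35.0
```

```bash
python3 - <<'E'
from h import *
s=robot.observe();print(s['tool_pos'],s['tool_rot'],s['opening'],s['grip_force'])
go(.45,-.10,.29,1.149); tab(.059,0,.15,np.pi/2)
E
```

```text
[0.43860648 0.18568998 0.28469662] [-3.13873784e+00 -2.02314315e-04  2.40645622e+00] 0.029765559230444397 34.995925426483154
shift [-3.334 -3.405 -0.079] spin 1.257 q6 -0.6 q1 0.24
[ 0.6633 -0.1989]
shift [-7.077 -2.236  2.25 ] spin 1.258 q6 -0.6 q1 0.24
```

{"method": "step_arm", "body": {
  "motion": [
    [[-0.7,-0.7,-0.1],0.16],
    [[-1.4,-1.4,-0.1],0.32],
    [[-2.1,-2.1,-0.1],0.48],
    [[-2.8,-2.8,-0.1],0.64],
    [[-3.4,-3.3,-0.1],0.8],
    [[-4.3,-3.0,0],0.96],
    [[-5.2,-2.8,0.2],1.12],
    [[-6.1,-2.5,0.4],1.258],
    [[-7.07,-2.24,0.8],1.258],
    [[-7.07,-2.24,1.4],1.258]
  ]
}}

```text
time: 40.85
tool_pos: [0.6681, -0.1979, 0.1973]
tool_rot: [-3.14, 0.001, 1.151]
contact_force: [-0.4, 0.3, -3.3]
opening: 0.0298
grip_force: 35.0
```

{"method": "step_arm", "body": {
  "motion": [
    [[0,0,0.6],0],
    [[0,0,0.9],0],
    [[0,0,0.9],0],
    [[0,0,0.9],0]
  ]
}}

```text
time: 41.35
tool_pos: [0.666, -0.1956, 0.1483]
tool_rot: [3.141, 0.0, 1.153]
contact_force: [0.2, 0.0, -3.0]
opening: 0.0296
grip_force: 35.0
```

```bash
python3 - <<'E'
from h import *
s=snap('wrist','w17');print(s['tool_pos'],s['tool_rot'],s['opening'],s['grip_force'])
tab(.059,0,.046,np.pi/2)
E
```

```text
[ 0.66597477 -0.19557097  0.14828146] [3.14109156e+00 4.39125334e-04 1.15261582e+00] 0.02964852208412263 34.99926209449768
[ 0.6633 -0.1989]
shift [-0.069 -0.025  1.714] spin 0.004 q6 0.02 q1 -0.4
```

{"method": "step_arm", "body": {
  "motion": [
    [[-0.07,-0.02,0.5],0],
    [[-0.07,-0.02,1.1],0],
    [[-0.07,-0.02,1.5],0],
    [[-0.07,-0.02,1.65],0],
    [[-0.07,-0.02,1.71],0],
    [[-0.07,-0.02,1.73],0],
    [[-0.07,-0.02,1.73],0]
  ]
}}

```text
time: 42.28
tool_pos: [0.6636, -0.1988, 0.045]
tool_rot: [3.14, 0.0, 1.153]
contact_force: [-0.4, -0.1, -3.1]
opening: 0.0294
grip_force: 35.0
```

{"method": "step_arm", "body": {
  "motion": [
    [[0,0,0.01],0],
    [[0,0,0.02],0],
    [[0,0,0.02],0]
  ]
}}

```text
time: 42.65
tool_pos: [0.6636, -0.1987, 0.0443]
tool_rot: [3.14, 0.0, 1.153]
contact_force: [-1.5, 1.7, 5.6]
opening: 0.0298
grip_force: 35.0
```

{"method": "step_arm", "body": {
  "motion": [
    [[0,0,0],0],
    [[0,0,0],0],
    [[0,0,0],0],
    [[0,0,0],0],
    [[0,0,-0.3],0],
    [[0,0,-0.9],0],
    [[0,0,-1.8],0],
    [[0,0,-2.8],0],
    [[0,0,-3.8],0],
    [[0,0,-4.2],0]
  ],
  "hand": 132
}}

```text
time: 43.9
tool_pos: [0.6638, -0.1988, 0.3016]
tool_rot: [3.132, -0.0, 1.153]
contact_force: [0.4, 0.1, -0.1]
opening: 0.0442
grip_force: 0.0
```

```bash
python3 - <<'E'
from h import *
s=robot.observe();print(s['tool_pos'],s['tool_rot'],s['opening'])
go(.48,-.05,.29,-.165); go(.45,.28,.29,-.165)
print([p2w('w9',np.array([[630,85],[790,170]])*.7,z).round(3).tolist() for z in (0,.1)])
E
```

```text
[ 0.66381681 -0.19877504  0.30159812] [ 3.13241410e+00 -1.35332193e-04  1.15287158e+00] 0.04421878634118633
shift [ 1.023 -3.808  0.158] spin 1.318 q6 0.02 q1 -0.4
shift [ 5.846 -6.497  0.134] spin 1.318 q6 0.02 q1 -0.4
[[[0.563, 0.176, 0.0], [0.566, 0.005, 0.0]], [[0.528, 0.215, 0.1], [0.53, 0.087, 0.1]]]
```

{"method": "step_arm", "body": {
  "motion": [
    [[0.2,-0.8,0.1],0.13],
    [[0.5,-1.8,0.1],0.26],
    [[0.8,-2.8,0.1],0.39],
    [[1.02,-3.8,0.1],0.52],
    [[1.8,-4.3,0.1],0.65],
    [[2.6,-4.8,0.1],0.78],
    [[3.4,-5.2,0.1],0.91],
    [[4.2,-5.6,0.1],1.04],
    [[5.0,-6.0,0.1],1.17],
    [[5.85,-6.5,0.1],1.318]
  ],
  "hand": 70
}}

```text
time: 45.15
tool_pos: [0.449, 0.2822, 0.2903]
tool_rot: [-3.14, -0.002, -0.17]
contact_force: [1.2, -0.4, 0.6]
opening: 0.0668
grip_force: 0.0
```

```bash
python3 - <<'E'
from h import *
go(.4957,.2855,.12,-.165)
E
```

```text
shift [ 0.751 -0.183  2.84 ] spin -0.005 q6 2.16 q1 0.42
```

{"method": "step_arm", "body": {
  "motion": [
    [[0.75,-0.18,0.5],0],
    [[0.75,-0.18,1.3],0],
    [[0.75,-0.18,2.2],0],
    [[0.75,-0.18,2.8],0],
    [[0.75,-0.18,2.84],0],
    [[0.75,-0.18,2.84],0]
  ]
}}

```text
time: 45.9
tool_pos: [0.4964, 0.2843, 0.1204]
tool_rot: [-3.14, -0.003, -0.165]
contact_force: [0.8, -0.8, 1.1]
opening: 0.0663
grip_force: 0.0
```

```bash
python3 - <<'E'
from h import *
s=snap('wrist','w18'); print(s['tool_pos'],s['tool_rot'],s['opening'])
a=cv2.imread('pics/w18.png',0)
cen=np.array([.4957,.2855,.014]); u=np.array([np.cos(-.165),np.sin(-.165),0]); v=np.array([-u[1],u[0],0])
print(w2p('w18',[cen+i*u+j*v for i,j in((.075,.019),(.075,-.019),(.03,.01),(.03,-.01),(0,.019),(0,-.019))]).round(0).tolist())
m=cv2.GaussianBlur(a,(3,3),0)
for r in range(100,270,8): print(r,m[r,240:316:4].tolist())
E
```

```text
[0.49641316 0.28426534 0.12036158] [-3.14004097e+00 -2.65014998e-03 -1.65176854e-01] 0.06626162799801737
[[253.0, 114.0], [298.0, 114.0], [264.0, 168.0], [287.0, 168.0], [255.0, 201.0], [297.0, 201.0]]
100 [133, 130, 130, 127, 126, 129, 132, 134, 135, 134, 132, 127, 130, 134, 136, 136, 136, 138, 141]
108 [140, 138, 137, 136, 136, 137, 138, 136, 134, 133, 130, 126, 126, 131, 136, 137, 139, 141, 144]
116 [137, 134, 131, 94, 92, 90, 89, 87, 87, 85, 85, 83, 83, 82, 104, 143, 144, 146, 147]
124 [126, 123, 121, 85, 107, 106, 104, 102, 101, 100, 98, 97, 95, 93, 81, 149, 152, 152, 153]
132 [133, 130, 133, 93, 103, 101, 100, 99, 97, 96, 94, 92, 91, 89, 70, 152, 154, 154, 153]
140 [141, 139, 143, 95, 100, 98, 97, 95, 94, 92, 90, 89, 86, 84, 96, 153, 153, 153, 153]
148 [141, 141, 140, 100, 95, 94, 92, 91, 89, 87, 86, 85, 83, 81, 74, 151, 151, 136, 141]
156 [143, 144, 141, 98, 91, 90, 88, 86, 85, 83, 82, 80, 78, 76, 98, 155, 155, 154, 154]
164 [150, 150, 150, 104, 87, 86, 84, 81, 79, 78, 77, 74, 75, 71, 108, 150, 151, 151, 151]
172 [149, 150, 150, 108, 86, 73, 104, 151, 151, 152, 152, 132, 84, 7
[... 319 characters left out ...]
 79, 79, 58, 31, 31, 77, 78, 78, 78, 78]
212 [79, 79, 79, 63, 30, 29, 72, 78, 78, 78, 79, 58, 31, 31, 76, 77, 78, 78, 79]
220 [79, 79, 79, 69, 30, 29, 73, 79, 79, 80, 79, 54, 31, 31, 74, 75, 76, 78, 78]
228 [79, 79, 79, 70, 30, 29, 52, 56, 57, 61, 61, 44, 30, 32, 71, 71, 72, 73, 76]
236 [77, 77, 78, 71, 29, 30, 30, 30, 30, 30, 30, 30, 30, 33, 72, 71, 72, 73, 75]
244 [79, 79, 79, 73, 29, 30, 30, 30, 30, 30, 30, 30, 30, 33, 77, 76, 77, 77, 77]
252 [106, 124, 134, 129, 30, 30, 29, 30, 30, 30, 29, 30, 30, 36, 77, 76, 76, 75, 75]
260 [144, 143, 144, 135, 56, 58, 71, 74, 32, 29, 30, 30, 30, 38, 75, 75, 74, 75, 76]
268 [130, 134, 137, 137, 51, 58, 57, 58, 58, 55, 32, 30, 31, 41, 73, 74, 73, 74, 74]
```

```bash
python3 - <<'E'
from h import *
go(.4957,.2872,-.0075,-.165)
E
```

```text
shift [-0.031 -0.039  2.138] spin -0.0 q6 2.12 q1 0.39
```

{"method": "step_arm", "body": {
  "motion": [
    [[-0.02,-0.04,0.8],0],
    [[-0.02,-0.04,1.6],0],
    [[-0.02,-0.04,2.0],0],
    [[-0.02,-0.04,2.12],0],
    [[-0.02,-0.04,2.13],0],
    [[-0.02,-0.04,2.13],0]
  ]
}}

```text
time: 46.7
tool_pos: [0.4957, 0.2869, -0.0078]
tool_rot: [-3.14, -0.003, -0.165]
contact_force: [1.1, -0.4, -0.0]
opening: 0.0663
grip_force: 0.0
```

{"method": "step_arm", "body": {
  "motion": [
    [[0,0,0],0],
    [[0,0,0],0],
    [[0,0,0],0],
    [[0,0,0],0],
    [[0,0,0],0],
    [[0,0,-0.6],0],
    [[0,0,-1.5],0],
    [[0,0,-2.5],0],
    [[0,0,-3.5],0],
    [[-0.4,0,-4.5],0]
  ],
  "hand": 255,
  "squeeze": 35
}}

```text
time: 47.95
tool_pos: [0.4718, 0.2895, 0.2596]
tool_rot: [3.141, 0.001, -0.167]
contact_force: [0.3, 0.8, -3.0]
opening: 0.0381
grip_force: 35.0
```

```bash
python3 - <<'E'
from h import *
s=robot.observe();print(s['tool_pos'],s['tool_rot'],s['opening'])
go(.44,.10,.29,-.3); go(.45,-.10,.29,TY); tab(0,0,.20)
E
```

```text
[0.47177244 0.28952459 0.25955624] [ 3.14062356e+00  5.24813412e-04 -1.66548363e-01] 0.0381458074781768
shift [ 1.000e-03  3.203e+00 -5.040e-01] spin 0.133 q6 2.15 q1 0.41
shift [ 0.718  6.463 -0.502] spin 0.255 q6 2.15 q1 0.41
[ 0.6095 -0.1747]
shift [3.547 7.249 0.998] spin 0.255 q6 2.15 q1 0.41
```

{"method": "step_arm", "body": {
  "motion": [
    [[0,0.6,-0.4],0],
    [[0,1.5,-0.5],0.03],
    [[0,2.4,-0.5],0.06],
    [[0,3.3,-0.5],0.1],
    [[0.2,4.3,-0.5],0.14],
    [[0.4,5.2,-0.5],0.18],
    [[0.7,6.2,-0.5],0.22],
    [[1.4,6.7,-0.4],0.255],
    [[2.3,6.9,-0.2],0.255],
    [[3.2,7.2,0],0.255]
  ]
}}

```text
time: 49.2
tool_pos: [0.5908, -0.1684, 0.2574]
tool_rot: [3.142, 0.002, -0.421]
contact_force: [0.9, -0.4, -1.6]
opening: 0.0379
grip_force: 35.0
```

```bash
python3 - <<'E'
from h import *
s=snap('wrist','w19'); print(s['tool_pos'])
tab(0,0,.13)
E
```

```text
[ 0.59077196 -0.16838786  0.25736284]
[ 0.6095 -0.1747]
shift [ 0.245 -0.053  2.023] spin -0.0 q6 1.59 q1 -0.4
```

{"method": "step_arm", "body": {
  "motion": [
    [[0.245,-0.05,0.6],0],
    [[0.245,-0.05,1.3],0],
    [[0.245,-0.05,1.9],0],
    [[0.245,-0.05,2.02],0],
    [[0.245,-0.05,2.02],0]
  ]
}}

```text
time: 49.88
tool_pos: [0.6047, -0.1708, 0.1376]
tool_rot: [3.141, 0.0, -0.42]
contact_force: [0.7, -0.1, -2.7]
opening: 0.0373
grip_force: 35.0
```

```bash
python3 - <<'E'
from h import *
s=snap('wrist','w20'); print(s['tool_pos'],s['tool_rot'])
tab(0,0,.072)
print(w2p('w20',[[*ST,.114],[*ST,.104]]).round(0))
# block and bar visible? predicted block corners/bar corners in w19 with luminance sampling
c,sn=np.cos(TY),np.sin(TY); W=lambda x,y,z:[*(ST+[c*x-sn*y,sn*x+c*y]),z]
print('blk',w2p('w19',[W(.074,.025,.078),W(.074,-.025,.078),W(.044,-.025,.078),W(.044,.025,.078)]).round(0).tolist())
a=cv2.GaussianBlur(cv2.imread('pics/w19.png',0),(3,3),0)
for r in range(60,200,7): print(r,a[r,210:340:6].tolist())
E
```

```text
[ 0.60470602 -0.17083923  0.13758763] [ 3.14145781e+00  2.02220139e-04 -4.20205287e-01]
[ 0.6095 -0.1747]
shift [0.087 0.026 1.111] spin 0.002 q6 1.59 q1 -0.4
[[279. 223.]
 [279. 218.]]
blk [[251.0, 95.0], [299.0, 95.0], [298.0, 125.0], [252.0, 124.0]]
60 [159, 156, 156, 156, 157, 158, 158, 117, 121, 159, 158, 156, 159, 160, 161, 160, 143, 91, 91, 92, 93, 98]
67 [155, 155, 156, 157, 147, 98, 143, 157, 159, 158, 156, 157, 158, 160, 159, 159, 158, 99, 91, 92, 97, 105]
74 [156, 158, 128, 109, 150, 154, 154, 151, 149, 151, 153, 153, 156, 159, 157, 159, 160, 135, 96, 98, 103, 104]
81 [97, 135, 157, 151, 149, 149, 147, 149, 149, 144, 146, 150, 152, 161, 159, 161, 161, 159, 106, 102, 103, 94]
88 [212, 213, 214, 215, 58, 110, 216, 213, 211, 209, 92, 102, 180, 204, 199, 196, 179, 105, 104, 184, 176, 172]
95 [205, 141, 213, 213, 50, 124, 213, 212, 170, 164, 127, 135, 152, 157, 155, 154, 167, 106, 103, 189, 183, 131]
102 [208, 209, 210, 211, 52, 121, 211, 209, 182, 180, 177, 174, 171, 168, 164, 148, 126, 105, 106, 188, 184, 179]
109 [206, 207, 208, 209, 47, 95, 93, 91, 89, 87, 85, 83, 81, 80, 7
[... 562 characters left out ...]
1]
151 [194, 195, 196, 197, 50, 102, 103, 101, 99, 96, 93, 92, 89, 87, 86, 85, 83, 83, 62, 92, 173, 170]
158 [192, 192, 194, 194, 52, 98, 101, 98, 95, 93, 91, 89, 88, 86, 85, 83, 82, 81, 65, 95, 168, 150]
165 [190, 221, 217, 220, 128, 93, 97, 94, 92, 91, 88, 86, 85, 83, 82, 81, 80, 78, 69, 89, 100, 99]
172 [188, 218, 219, 222, 123, 90, 95, 92, 90, 88, 86, 85, 83, 82, 80, 80, 78, 76, 74, 93, 90, 101]
179 [186, 220, 220, 221, 110, 86, 91, 89, 87, 84, 84, 82, 80, 79, 78, 76, 75, 74, 75, 94, 101, 101]
186 [184, 218, 220, 220, 98, 82, 88, 86, 85, 83, 82, 80, 79, 77, 76, 74, 73, 72, 77, 93, 101, 101]
193 [182, 218, 218, 218, 92, 78, 86, 84, 82, 81, 79, 78, 77, 74, 74, 72, 71, 68, 79, 95, 101, 100]
```

{"method": "step_arm", "body": {
  "motion": [
    [[0.09,0.026,0],0],
    [[0.09,0.026,0.2],0],
    [[0.09,0.026,0.5],0],
    [[0.09,0.026,0.65],0],
    [[0.09,0.026,0.65],0]
  ]
}}

```text
time: 50.55
tool_pos: [0.6085, -0.1742, 0.0975]
tool_rot: [3.141, 0.002, -0.42]
contact_force: [0.3, 0.4, -3.2]
opening: 0.0376
grip_force: 35.0
```

```bash
python3 - <<'E'
from h import *
s=snap('wrist','w21'); tab(0,0,.0725)
print(w2p('w21',[[*ST,.114],[*ST,.1]]).round(0).tolist())
a=cv2.GaussianBlur(cv2.imread('pics/w21.png',0),(3,3),0)
for r in range(160,250,6): print(r,a[r,244:310:4].tolist())
E
```

```text
[ 0.6095 -0.1747]
shift [0.01 0.   0.43] spin 0.002 q6 1.59 q1 -0.4
[[277.0, 257.0], [277.0, 246.0]]
160 [104, 102, 101, 99, 98, 96, 95, 93, 92, 91, 89, 88, 88, 87, 86, 84, 84]
166 [102, 100, 98, 96, 95, 93, 92, 90, 90, 89, 87, 88, 86, 85, 84, 83, 82]
172 [99, 97, 96, 94, 93, 91, 90, 89, 88, 87, 86, 85, 84, 83, 82, 81, 80]
178 [96, 94, 93, 91, 90, 89, 88, 87, 86, 85, 83, 83, 82, 81, 79, 79, 78]
184 [93, 92, 90, 89, 88, 87, 86, 85, 84, 83, 82, 82, 80, 79, 78, 77, 76]
190 [92, 89, 88, 88, 86, 86, 85, 84, 83, 81, 81, 79, 78, 77, 76, 75, 74]
196 [88, 87, 86, 85, 84, 83, 82, 81, 80, 79, 78, 77, 76, 75, 74, 73, 72]
202 [72, 46, 69, 54, 53, 65, 62, 61, 58, 61, 59, 60, 62, 59, 73, 80, 75]
208 [35, 36, 35, 38, 90, 88, 61, 56, 56, 57, 68, 90, 90, 64, 64, 69, 50]
214 [35, 36, 35, 39, 90, 87, 56, 55, 55, 56, 68, 90, 89, 62, 34, 35, 35]
220 [34, 36, 35, 38, 89, 86, 56, 73, 76, 66, 67, 89, 89, 60, 34, 35, 35]
226 [35, 35, 35, 36, 89, 88, 101, 90, 86, 98, 89, 88, 89, 59, 35, 35, 35]
232 [34, 34, 35, 35, 89, 93, 97, 86, 91, 98, 102, 89, 88, 57, 35, 35, 35]
238 [35, 35, 35, 35, 88, 98, 94, 87, 88, 95, 103, 89, 88, 55, 35, 35, 35]
244 [35, 34, 35, 34, 87, 100, 86, 68, 67, 84, 102, 88, 87, 49, 34, 35, 35]
```

{"method": "step_arm", "body": {
  "motion": [
    [[0.01,0,0.2],0],
    [[0.01,0,0.35],0],
    [[0.01,0,0.42],0],
    [[0.01,0,0.45],0],
    [[0.01,0,0.45],0]
  ]
}}

```text
time: 51.22
tool_pos: [0.6095, -0.1747, 0.0714]
tool_rot: [3.142, -0.0, -0.42]
contact_force: [0.5, -0.4, -3.6]
opening: 0.0376
grip_force: 35.0
```

{"method": "step_arm", "body": {
  "motion": [
    [[0,0,0.01],0],
    [[0,0,0.02],0],
    [[0,0,0.02],0]
  ]
}}

```text
time: 51.6
tool_pos: [0.6094, -0.1746, 0.0702]
tool_rot: [3.141, -0.0, -0.42]
contact_force: [-0.0, -0.6, -2.7]
opening: 0.0376
grip_force: 35.0
```

{"method": "step_arm", "body": {
  "motion": [
    [[0,0,0.01],0],
    [[0,0,0.02],0],
    [[0,0,0.02],0]
  ]
}}

```text
time: 51.98
tool_pos: [0.6095, -0.1746, 0.0689]
tool_rot: [3.142, 0.0, -0.42]
contact_force: [-0.0, -0.2, -2.3]
opening: 0.0376
grip_force: 35.0
```

{"method": "step_arm", "body": {
  "motion": [
    [[0,0,0.01],0],
    [[0,0,0.02],0],
    [[0,0,0.02],0]
  ]
}}

```text
time: 52.35
tool_pos: [0.6095, -0.1747, 0.0687]
tool_rot: [3.142, -0.001, -0.42]
contact_force: [-2.9, 1.4, 5.0]
opening: 0.0373
grip_force: 35.0
```

{"method": "step_arm", "body": {
  "motion": [
    [[0,0,0],0],
    [[0,0,0],0],
    [[0,0,0],0],
    [[0,0,0],0],
    [[0,0,-0.2],0],
    [[0,0,-0.8],0],
    [[0,0,-1.7],0],
    [[0,0,-2.7],0],
    [[-0.8,0,-3.2],0],
    [[-1.6,0,-3.2],0]
  ],
  "hand": 90
}}

```text
time: 53.6
tool_pos: [0.5221, -0.1356, 0.2635]
tool_rot: [-3.141, -0.007, -0.42]
contact_force: [0.4, 0.3, 0.6]
opening: 0.0592
grip_force: 0.0
```

```bash
python3 - <<'E'
from h import *
s=snap('wrist','w22'); print(s['tool_pos'],s['tool_rot'],s['opening'],s['contact_force'])
c,sn=np.cos(TY),np.sin(TY); W=lambda x,y,z:[*(ST+[c*x-sn*y,sn*x+c*y]),z]
print('strap',w2p('w22',[W(.075,.019,.092),W(.075,-.019,.092),W(-.075,-.019,.092),W(-.075,.019,.092)]).round(0).tolist())
print('bar',w2p('w22',[W(-.043,.085,.078),W(-.043,-.085,.078),W(-.077,-.085,.078),W(-.077,.085,.078)]).round(0).tolist())
print('blk',w2p('w22',[W(.074,.025,.078),W(.074,-.025,.078),W(.044,-.025,.078),W(.044,.025,.078)]).round(0).tolist())
print('par',w2p('w22',[W(-.002,-.059,.05),W(-.002,-.083,.05),W(0,.052,.05),W(0,.076,.05)]).round(0).tolist())
a=cv2.GaussianBlur(cv2.imread('pics/w22.png',0),(3,3),0)
print('c ',list(range(130,420,10)))
for r in range(80,300,7): print(r,a[r,130:420:10].tolist())
E
```

```text
[ 0.52213832 -0.13562426  0.2634604 ] [-3.14143244 -0.00731437 -0.42031341] 0.05923394207410948 [0.44760315 0.25307753 0.62313289]
strap [[258.0, 15.0], [296.0, 15.0], [294.0, 167.0], [259.0, 167.0]]
bar [[200.0, 136.0], [354.0, 137.0], [352.0, 167.0], [201.0, 167.0]]
blk [[253.0, 21.0], [301.0, 21.0], [301.0, 52.0], [253.0, 52.0]]
par [[328.0, 99.0], [348.0, 99.0], [232.0, 97.0], [211.0, 97.0]]
c  [130, 140, 150, 160, 170, 180, 190, 200, 210, 220, 230, 240, 250, 260, 270, 280, 290, 300, 310, 320, 330, 340, 350, 360, 370, 380, 390, 400, 410]
80 [131, 130, 137, 137, 131, 131, 128, 140, 180, 181, 175, 103, 181, 103, 62, 87, 98, 108, 85, 125, 165, 160, 150, 136, 136, 126, 134, 127, 128]
87 [131, 131, 135, 128, 136, 123, 123, 135, 180, 181, 176, 103, 180, 101, 63, 95, 98, 123, 88, 134, 163, 160, 150, 130, 126, 132, 119, 127, 135]
94 [133, 131, 136, 133, 133, 127, 128, 131, 179, 180, 177, 102, 180, 100, 80, 76, 96, 111, 84, 142, 163, 159, 140, 127, 139, 142, 118, 123, 133]
101 [133, 134, 135, 135, 132, 131, 127, 130, 179, 212, 209, 99, 180, 102, 74, 72, 97, 128, 88, 148, 196, 191, 145, 13
[... 3148 characters left out ...]
47, 160, 150, 149, 140, 119, 119, 52, 96, 94, 135, 24, 105, 112, 111, 96, 92, 32, 28]
269 [45, 45, 25, 80, 67, 94, 95, 89, 31, 32, 119, 131, 130, 132, 139, 105, 104, 78, 80, 80, 81, 34, 46, 95, 93, 78, 82, 72, 45]
276 [58, 57, 26, 73, 55, 55, 55, 55, 55, 55, 55, 55, 54, 55, 55, 55, 54, 55, 54, 54, 55, 56, 58, 59, 58, 61, 62, 127, 53]
283 [56, 42, 36, 66, 58, 58, 58, 58, 58, 58, 58, 58, 58, 58, 58, 58, 58, 58, 58, 57, 59, 59, 61, 60, 60, 62, 59, 103, 56]
290 [33, 30, 42, 65, 58, 58, 58, 58, 58, 58, 58, 58, 58, 58, 58, 58, 58, 58, 58, 58, 59, 60, 60, 60, 59, 61, 58, 102, 43]
297 [31, 31, 35, 74, 56, 60, 57, 55, 56, 60, 62, 61, 56, 60, 58, 60, 57, 58, 58, 59, 64, 63, 57, 59, 60, 56, 58, 92, 30]
```

```bash
python3 - <<'E'
from h import *
a=cv2.imread('pics/w22.png',0)
for r in range(6,70,5): print(r,a[r,246:310:3].tolist())
E
```

```text
6 [87, 124, 142, 143, 146, 145, 145, 147, 143, 143, 143, 145, 144, 143, 146, 147, 148, 146, 147, 147, 146, 147]
11 [144, 140, 142, 143, 143, 141, 141, 140, 143, 142, 143, 146, 148, 147, 146, 146, 146, 147, 145, 145, 142, 144]
16 [141, 138, 136, 138, 113, 95, 96, 94, 94, 93, 92, 94, 100, 99, 99, 101, 100, 141, 147, 148, 148, 149]
21 [172, 173, 171, 169, 100, 94, 92, 92, 90, 90, 89, 90, 88, 87, 87, 86, 77, 129, 139, 144, 155, 146]
26 [187, 184, 183, 176, 84, 96, 95, 94, 93, 92, 92, 90, 89, 90, 89, 87, 78, 117, 143, 125, 168, 147]
31 [186, 185, 184, 179, 81, 98, 96, 96, 95, 94, 94, 92, 92, 92, 90, 88, 77, 105, 145, 128, 168, 130]
36 [185, 183, 183, 177, 83, 99, 98, 99, 97, 96, 96, 95, 92, 92, 89, 88, 77, 113, 146, 126, 106, 124]
41 [185, 183, 183, 178, 90, 101, 99, 99, 99, 99, 97, 94, 93, 92, 89, 88, 77, 123, 147, 128, 89, 112]
46 [185, 184, 183, 176, 88, 102, 102, 100, 101, 99, 97, 94, 94, 91, 91, 88, 77, 126, 151, 128, 94, 101]
51 [183, 184, 183, 176, 85, 104, 103, 102, 101, 100, 97, 96, 94, 93, 91, 89, 77, 97, 123, 107, 101, 93]
56 [181, 182, 182, 184, 122, 104, 106, 102, 101, 100, 99, 97, 96, 95, 91, 90, 78, 47, 48, 77, 89, 83]
61 [181, 182, 181, 182, 136, 103, 98, 84, 83, 82, 81, 81, 79, 77, 91, 93, 76, 78, 85, 118, 121, 87]
66 [181, 181, 182, 182, 135, 102, 95, 73, 63, 42, 42, 42, 56, 78, 91, 94, 78, 82, 106, 171, 167, 85]
```

```bash
python3 -c "
from cell import robot
print(robot.hand_in())"
```

```text
the job is handed in; nothing more can be done
None
```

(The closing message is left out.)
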